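Set up the eyelet stand: lock it and thread the long punch

ROBOT

A 6-joint arm with a two-finger parallel gripper is mounted at the origin on the work surface. World frame = base frame: x ahead of the robot, y to its left, z up, the work surface at z = 0. Lengths are in mm, angles in rad, forces in N, time in s.
With the tool pointing down it reaches from about 350 to 975 mm from the base axis. Payload 7.1 kg.
Tool frame: the origin (TCP) lies on the centre line of the jaws, within the pads' length; the fingertips stand 8 mm ahead of it and the grasp point (between the pads) lies 11 mm behind it; z points along the fingers, x is the direction in which the jaws open and shut, and the axes are right-handed (so a half turn about z gives the same grasp; the last joint's range is limited). The gripper opens to 88 mm and grips with 3 to 60 N. Pads are 20 mm wide; open, the fingers measure 115 mm over their backs; the gripper's body (75 mm by 178 mm) begins 61 mm behind the grasp point.
Start: joints at [1.187, 0.423, 1.63, -0, 1.089, -0.019], TCP at [222.944, 583.867, 230.675] pointing down, gripper open.
Joint ranges: [-3, 3], [-0.9, 2.11], [0.09, 2.58], [-1.31, 4.45], [0.11, 2.69], [-2.54, 2.54]. Speed limits (rad/s): [2.39, 2.39, 3.01, 3.14, 3.14, 3.14].

INTERFACE

Orientations are given as a rotation vector (axis times angle).
In Python, from workcell import ctrl gives the robot as it stands.
- The arm moves only by the shell command python3 -m handwheel 'ROWS'. ROWS is JSON, a list of rows, each a list of 3 entries, a list of its own where there are three numbers: the turn, a rotation vector about the tool's x, y, z in rad, then the shift along the tool's x, y, z in mm, then the opening, from 0 (shut) to 1 (fully open). In form: [[[ax, ay, az], [tx, ty, tz], jaw], ...]. A call has exactly 10 rows; each row shifts and turns the pose as measured when the row begins, along the tool's axes as they then stand; what a row does not reach is not made up. A row lasts 1/12 s, in which the tool goes at most 41.7 mm and 7.16 degrees, less where a joint would pass 70% of its speed; a pose out of reach is approached as far as the arm can. A call with a gripper value outside its range is refused whole. The fingers move at their own pace and stop on an object; the grip force is fixed at half the most. Time passes only in rows, so rows that do not move let the fingers close, or fill a call up. It gives the time, the measured TCP pose, the force and the opening at its end, in the units of the state.
- ctrl.get_obs(): the state, without advancing time (a new reading comes with each control period).
- ctrl.get_image(name): name is "scene" or "top" or "wrist"; returns a dict with "pixels" (420x560x3 uint8, red, green, blue), "camera_matrix" (3x3 intrinsics, pixels), "rvec" (rotation vector, rad) and "tvec" (3), from world to camera coordinates, as OpenCV has them. Camera axes: x right, y down, z forward; pixel columns grow to the right and rows downward; lengths in mm; the calibration is good to about 2 mm. A picture is of the moment at which its call begins. There is no depth.
- ctrl.close_job(): hands the job in, once; it reports no verdict.
Trained networks look in a picture, given as the dict that the camera call returned (one of the last four; its "shot" number tells which), for a name from the list of things; names that differ only in an ending like _2 or _b are one class to them, and where a whole thing is asked for, a point or a joint stands for the part that bears it (a point fixed in the world has none). Each returns a list of dicts, best first, with "score" (0 to 1); they miss things now and then, are a little off and sometimes report something else, mostly with a low value. They report only what shows in the picture. A call takes as long as a camera call. They do not tell look-alikes from the thing itself.
- ctrl.look_for(picture, query): "position" ([x, y, z] in mm, in the coordinates of the camera as it stood for that picture, good to about 4 mm: the middle of the surface that is visible of it).
- ctrl.spot_point(picture, query): "position" ([x, y, z] in mm, in the coordinates of the camera as it stood for that picture, good to about 4 mm: a listed point, or the origin of a listed thing).
The state is a dict: "t": time; "qpos": joint angles; "qvel": joint speeds; "joint_torque": joint torques, N m; "ee_pos": TCP position; "orientation": TCP orientation; "ft_force": force on the tool from outside, world axes, zero at the start; "moment": the same for the moment, N m; "width": finger opening in mm.
Only numpy, scipy, OpenCV 4.12 (cv2) and the standard library are available. Lean on these libraries where they do the work, as an engineer would, in place of code of your own. Each camera call takes 0.05 s, during which the arm holds its last target.

TASK

Get the eyelet stand ready: drive the lock peg on top of its column fully home with the mallet, not with the hand or a punch, and stand the mallet back on its face on the table, clear of the stand. Then take the long punch from the wooden block, thread it down through the upper and then the lower guide, and finish still gripping it there, with its tip out below the lower guide but clear of the die. Leave the short punches and everything else where they are.

Things in the scene. Friction and masses are not known exactly. Their poses are not given: they have to be found in the camera images.
- stand: fixed grey eyelet-setting stand, upright; base plate 110 x 200 x 15 mm, origin at the centre of its underside on the table, z up. At local y = -45 mm stands a square column, 36 x 36 mm, top at 135 mm; at local y = +35 mm two brass guide bushings sit one above the other on arms from the column, over a steel die disc (32 mm dia, top at 20 mm). All of the stand but the lock peg is below 136 mm.
- upper_guide (a point): centre of the mouth of the upper guide bushing, 132 mm above the table. Vertical round bore 16 mm dia, flared at the top to 30 mm over the uppermost 10 mm; bushing 24 mm tall (108 to 132 mm), 38 mm outer dia at the flare
- lower_guide (a point): centre of the mouth of the lower guide bushing, 74 mm above the table, straight below the upper one; same shape (50 to 74 mm)
- die_top (a point): centre of the top of the die, 20 mm above the table, straight below both guides; 30 mm of free height between it and the underside of the lower guide
- lock_peg (a joint): how far the lock peg on top of the column has been driven down, in m: 0 = fully up, 0.014 = fully home (head seated on the column). Starts 0 to 0.004. Sprung and stiff: moves at about 5 to 7 N and stays where it is left
- peg_top (a point): centre of the top of the lock peg's round steel head (26 mm dia, 10 mm thick), on the column's axis; 159 mm above the table when up, 145 mm when home
- mallet: mallet that stands on its round striking face: black head, upright cylinder 50 mm dia, 70 mm tall, origin at the centre of its lower face; round wooden handle 22 mm dia, axis 42 mm above that face, sticking out level along the body's own -x to 125 mm from the head's axis. About 0.36 kg, most of it in the head; it stands by itself
- rack: fixed wooden tool block, 70 x 190 x 40 mm, origin at the centre of its underside; three sockets 30 mm deep, 13.5 mm dia, at local y = -60, 0, +60 mm
- punch: the long punch, the tallest tool in the block, upright: origin at the centre of its tip (lower end), z up along it. Steel shaft 12 mm dia from the tip (tapered to 8 mm dia over the lowest 6 mm) up to 125 mm, then a round wooden grip 24 mm dia from 125 to 175 mm. About 0.12 kg. Starts in one of the three sockets with its tip 10 mm above the table
- short_punch_a: a short punch in another socket, 85 mm long, grip 22 mm dia; not needed
- short_punch_b: a short punch in another socket, 85 mm long, grip 22 mm dia; not needed
- spool_a: bystander: thread spool with blue thread, 36 mm dia, 45 mm tall; origin at the centre of its underside
- spool_b: bystander: thread spool with pale thread, 36 mm dia, 45 mm tall; origin at the centre of its underside
- tape_roll: bystander: cardboard-coloured tape roll lying flat, 64 mm dia, 22 mm tall; origin at the centre of its underside
- eyelet_jar: bystander: closed glass jar, 56 mm dia, 65 mm tall; origin at the centre of its underside
- clapper: bystander: wooden pressing block, 190 x 60 x 35 mm; origin at the centre of its underside
- pencil_cup: bystander: white cup, 72 mm dia, 90 mm tall; origin at the centre of its underside
- ruler: bystander: clear ruler lying flat, 50 x 200 x 5 mm; origin at the centre of its underside
There are look-alikes about, which are no part of the job. Leave any yellow look-alike of the punch alone. There is more than one size of the mallet; the job needs the smaller.

How it is judged (in metres and radians):
On the way, in this order (a step that is already met when the one before it is completed fails the run):
1. the lock peg is driven home with the mallet in the grip (value of joint lock_peg above 0.012 m and contact force between the fingers and mallet above 1 N and contact force between mallet and lock_peg above 0.5 N).
2. with the mallet stood back on the table, the tip of the long punch is inside the upper guide (height (world z) of mallet below 0.006 m and angle between mallet's own z axis and vertical below 0.1 rad and z of punch in the frame of upper_guide between -0.05 and -0.01 m and horizontal distance between punch and upper_guide below 0.006 m), for 0.05 s.
3. its tip is inside the lower guide (z of punch in the frame of lower_guide below -0.01 m and horizontal distance between punch and lower_guide below 0.006 m), for 0.05 s.
At the end, for the whole second after the job is handed in: Lock peg down at least 11.5 of 14 mm; long punch gripped, still, within 0.09 rad of upright, tip within 6 mm of the guide axis and 2 to 28 mm above the die; mallet upright within 0.1 rad, at rest on the table, not touched by the robot or the stand (value of joint lock_peg above 0.0115 m and z of punch in the frame of die_top between 0.002 and 0.028 m and horizontal distance between punch and die_top below 0.006 m and angle between the z axis of punch and the z axis of stand, either way round below 0.09 rad and contact force between the fingers and punch above 2 N and linear speed of each of punch, mallet below 0.02 m/s and height (world z) of mallet below 0.006 m and angle between mallet's own z axis and vertical below 0.1 rad and contact force between the arm and mallet below 0.2 N and contact force between mallet and stand below 0.2 N); the arm keeps its last pose, push and grip.
It fails at once if the lock peg is pushed by the robot itself or by the punch instead of the mallet (contact force between any of the fingers, the arm, punch and lock_peg above 3 N).
It fails at once if a bystander or a short punch is moved more than 40 mm (distance of any of spool_a, spool_b, tape_roll, eyelet_jar, clapper, pencil_cup, ruler, short_punch_a, short_punch_b from where it was at the start of the episode above 0.04 m).
It also fails if it takes over 61 s, if anything falls off the work surface, if the arm or the gripper's body presses on something with over 40 N, if the wrist force passes 120 N, or if a joint passes its speed limit or range.

## Working session

There is one attempt and no reset: what is moved stays moved. The work goes in short steps, Python scripts to look and compute and a shell command to move; the robot and the scene stay as the last step left them, time stands still between calls to the robot, and variables do not carry over. Pictures are saved under pics/ and viewed, and the job is handed in when it is done.

```bash
ls; mkdir -p pics; cat > h.py <<'E'
import numpy as np, cv2
from workcell import ctrl
from scipy.spatial.transform import Rotation as R
def cam2w(im,p):
    Rm=cv2.Rodrigues(np.array(im['rvec'],float))[0]
    return Rm.T@(np.array(p,float)-np.array(im['tvec'],float).ravel())
def px(im,p):
    return cv2.projectPoints(np.array([p],float),np.array(im['rvec'],float),np.array(im['tvec'],float),np.array(im['camera_matrix'],float),None)[0].ravel()
def ray(im,u,v,z):
    Rm=cv2.Rodrigues(np.array(im['rvec'],float))[0];K=np.array(im['camera_matrix'],float)
    c=-Rm.T@np.array(im['tvec'],float).ravel(); d=Rm.T@np.linalg.inv(K)@[u,v,1]
    return c+d*(z-c[2])/d[2]
def save(im,n,crop=None,s=1):
    p=im['pixels'][:,:,::-1]
    if crop: p=p[crop[1]:crop[3],crop[0]:crop[2]]
    if s!=1: p=cv2.resize(p,None,fx=s,fy=s,interpolation=cv2.INTER_CUBIC)
    cv2.imwrite('pics/'+n+'.png',p)
E
python3 - <<'E'
from h import *
import pickle
np.set_printoptions(precision=1,suppress=True)
o=ctrl.get_obs();print(o)
for n in ['scene','top']:
    im=ctrl.get_image(n);save(im,n+'0');pickle.dump(im,open(n+'0.pkl','wb'))
    for q in ['stand','upper_guide','peg_top','mallet','rack','punch','short_punch_a']:
        for r in ctrl.spot_point(im,q): 
            w=cam2w(im,r['position']);print(n,q,round(r['score'],2),w,px(im,w))
E
```

```text
pics
{'t': 0.0, 'qpos': array([ 1.2,  0.4,  1.6, -0. ,  1.1, -0. ]), 'qvel': array([-0., -0., -0.,  0.,  0., -0.]), 'joint_torque': array([ -0. , -54.5, -27.4,   0.1,   0. ,  -0. ]), 'ee_pos': array([222.8, 583.4, 229.9]), 'orientation': array([ 2.6,  1.8, -0. ]), 'ft_force': array([-0.7, -0. ,  0. ]), 'moment': array([ 0.1, -0. ,  0. ]), 'width': 88.01340264810852}
scene stand 0.65 [524.7 213.6   0.8] [351.4 219.2]
scene upper_guide 0.73 [ 577.3 -199.2   11.7] [245.8 267.3]
scene upper_guide 0.55 [524.4 249.9 137.9] [364.  181.2]
scene peg_top 0.51 [525.4 169.2 154.7] [343.8 183.4]
scene mallet 0.86 [508.4  -8.5   0.6] [291.2 237.1]
scene mallet 0.65 [762.5  -0.2   1.6] [339.4 285.4]
scene rack 0.84 [ 566.8 -257.6    1.3] [226.  274.7]
scene punch 0.8 [ 655.8 -252.5   -0.3] [240.7 294. ]
scene punch 0.7 [ 569.6 -255.2    9. ] [226.9 273. ]
scene short_punch_a 0.66 [ 559.2 -312.3    7.9] [206.8 277.9]
scene short_punch_a 0.46 [ 577.6 -198.6   10.8] [246.  267.6]
top upper_guide 0.73 [524.5 251.  130.8] [186.5 210.9]
top upper_guide 0.58 [520.  248.8  18.2] [194.1 218.3]
top peg_top 0.56 [527.5 172.5 158.9] [209.8 206.3]
top mallet 0.83 [504.8 -11.1   1.1] [270.9 217.8]
top mallet 0.57 [262.1 362.3   3.7] [163.6 298.2]
top rack 0.74 [ 571.1 -199.7    9.1] [324.1 194.3]
top rack 0.55 [ 568.6 -257.     3.8] [340.5 194.1]
top punch 0.68 [ 658.7 -244.1   -1.3] [334.1 169.7]
top punch 0.45 [ 565.9 -256.7   12.5] [340.8 194.3]
top punch 0.43 [765.8   2.8   4.5] [261.8 145.3]
top short_punch_a 0.51 [ 570.3 -198.9    7.1] [323.8 194.7]
top short_punch_a 0.46 [ 567.1 -313.8    9.5] [357.2 192.9]
```

View pics/scene0.png

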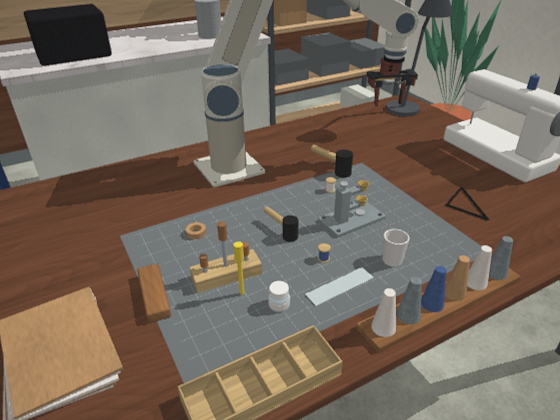

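View pics/top0.png

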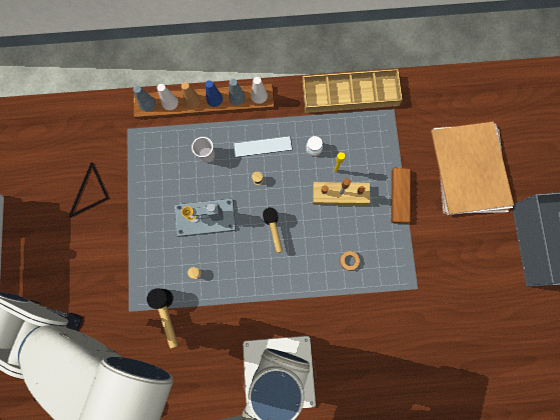

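```bash
python3 - <<'E'
import cv2
a=cv2.imread('pics/scene0.png')[140:320,190:400]
cv2.imwrite('pics/scene0c.png',cv2.resize(a,None,fx=3.3,fy=3.3,interpolation=cv2.INTER_CUBIC))
a=cv2.imread('pics/top0.png')[120:320,140:380]
cv2.imwrite('pics/top0c.png',cv2.resize(a,None,fx=3,fy=3,interpolation=cv2.INTER_CUBIC))
E
```

```text
(no output)
```

View pics/scene0c.png

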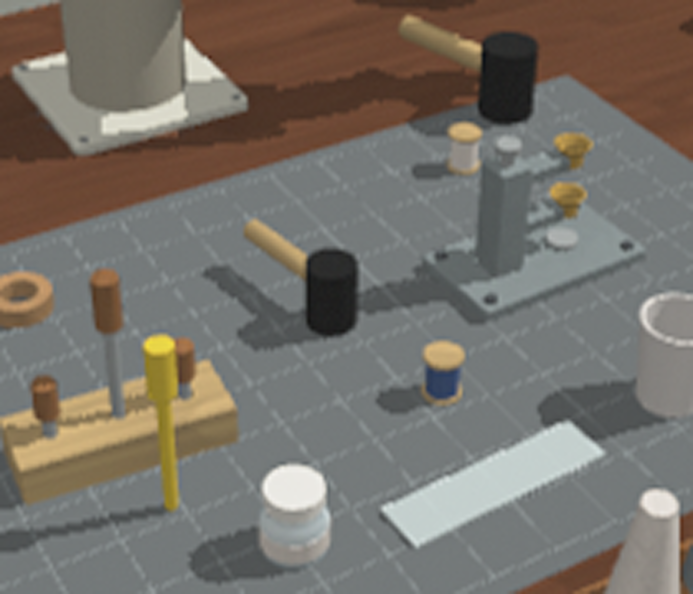

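View pics/top0c.png

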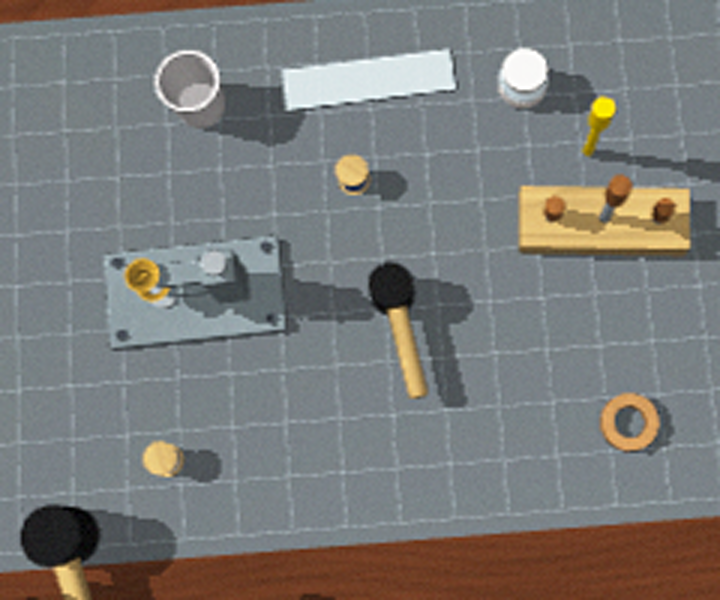

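The scene view shows two black mallets. The one at scene (291,237) / top (271,217) has a head about 15 px wide in the top view, which is about 50 mm. The one at scene (344,163) / top (160,298) has a head about 25 px wide and is too big, so the first is the one I want. There are two tall punches: a brown-gripped steel one in the middle socket at scene (222,232) / top (346,185), and a yellow one standing on the table at scene (240,250). The one in the block is mine. The enlarged crops confirm both choices.

```bash
cat >> h.py <<'E'
def togo(target,jawdeg=None,o=None):
    o=o or ctrl.get_obs();Rt=R.from_rotvec(o['orientation']);M=Rt.as_matrix()
    if jawdeg is None: Rg=Rt
    else:
        best=None
        for k in (0,180):
            a=np.deg2rad(jawdeg+k);X=np.array([np.cos(a),np.sin(a),0]);Z=np.array([0,0,-1.]);
            G=R.from_matrix(np.c_[X,np.cross(Z,X),Z]);m=(Rt.inv()*G).magnitude()
            if best is None or m<best[0]: best=(m,G)
        Rg=best[1]
    d=np.array(target)-o['ee_pos']
    print('t',round(o['t'],2),'ee',o['ee_pos'].round(1),'jaw',np.rad2deg(np.arctan2(M[1,0],M[0,0])).round(1),'w',round(o['width'],1),'F',np.round(o['ft_force'],1),'q',np.round(o['qpos'],2))
    print('turn',(Rt.inv()*Rg).as_rotvec().round(3),'shift(now axes)',(M.T@d).round(1),'shift(goal axes)',(Rg.as_matrix().T@d).round(1))
E
python3 - <<'E'
from h import *
import pickle
im=pickle.load(open('top0.pkl','rb'))
a=ray(im,140+391/3,120+288/3,70);b=ray(im,140+418/3,120+393/3,42)
print(a,b,np.rad2deg(np.arctan2(a[1]-b[1],a[0]-b[0])))
im2=pickle.load(open('scene0.pkl','rb'))
a2=ray(im2,190+331/3.3,140+262/3.3,70);b2=ray(im2,190+252/3.3,140+228/3.3,42);print(a2,b2)
# stand corners top
for u,v in [(118,263),(266,246),(273,321),(123,335)]: print(ray(im,140+u/3,120+v/3,15))
for u,v in [(520,187),(690,187),(689,251),(520,250)]: print('rack',ray(im,140+u/3,120+v/3,40))
togo([506,-10,200],100)
E
```

```text
[498.60051491 -10.96515764  70.        ] [384.58478794 -31.69838559  42.        ] 10.306352383660885
[506.86442933 -10.90646165  70.        ] [385.06483924 -31.56360438  42.        ]
[561.41894892 298.51280271  15.        ]
[568.14372594 129.16916938  15.        ]
[481.06782193 125.80687965  15.        ]
[478.16688869 295.45330756  15.        ]
rack [ 608.61795398 -164.15335289   40.        ]
rack [ 593.70037245 -355.9085364    40.        ]
rack [ 520.26262897 -346.43568421   40.        ]
rack [ 536.04502455 -157.69231436   40.        ]
t 0.8 ee [223.  583.9 230.7] jaw 69.1 w 88.1 F [-0.3 -0.2  0.6] q [ 1.19  0.42  1.63 -0.    1.09 -0.02]
turn [ 0.    -0.    -0.539] shift(now axes) [-453.8  476.3   30.7] shift(goal axes) [-634.   175.6   30.7]
```

```bash
python3 -m handwheel '[[[0,0,-0.108],[-26,27,0],1],[[0,0,-0.108],[-29,24,0],1],[[0,0,-0.108],[-31,21,0],1],[[0,0,-0.108],[-33,18,0],1],[[0,0,-0.108],[-35,14,0],1],[[0,0,0],[-37,10,0],1],[[0,0,0],[-37,10,0],1],[[0,0,0],[-37,10,0],1],[[0,0,0],[-37,10,0],1],[[0,0,0],[-37,10,0],1]]'; python3 -c "
from h import *
togo([506,-10,200],100)"
```

```text
t: 1.63
ee_pos: [394.5, 237.4, 230.5]
orientation: [-1.97, -2.445, -0.012]
ft_force: [1.0, -0.8, 0.3]
width: 87.6
t 1.63 ee [394.5 237.4 230.5] jaw 102.3 w 87.6 F [ 1.  -0.8  0.3] q [ 0.51  0.18  1.99  0.    0.97 -1.27]
turn [ 0.005 -0.006  0.04 ] shift(now axes) [-265.6   56.2   29.2] shift(goal axes) [-263.    66.8   30.5]
```

```bash
python3 -m handwheel '[[[0,0,0.02],[-37,8,0],1],[[0,0,0.02],[-37,9,0],1],[[0,0,0],[-37,9,0],1],[[0,0,0],[-37,9,0],1],[[0,0,0],[-37,9,0],1],[[0,0,0],[-37,9,8],1],[[0,0,0],[-30,8,8],1],[[0,0,0],[-5,3,8],1],[[0,0,0],[0,0,4],1],[[0,0,0],[0,0,0],1]]'; python3 - <<'E'
from h import *
np.set_printoptions(precision=1,suppress=True)
togo([506,-10,200],100)
im=ctrl.get_image('wrist');save(im,'wrist1');
for q in ['mallet','peg_top','upper_guide']:
        for r in ctrl.spot_point(im,q): 
            w=cam2w(im,r['position']);print(q,round(r['score'],2),w,px(im,w))
E
```

```text
t: 2.47
ee_pos: [511.9, -22.8, 203.5]
orientation: [2.028, 2.391, 0.023]
ft_force: [0.3, -0.1, 0.2]
width: 87.6
t 2.47 ee [511.9 -22.8 203.5] jaw 99.4 w 87.6 F [ 0.3 -0.1  0.2] q [-0.1  0.3  1.9  0.   0.9 -1.8]
turn [ 0. -0. -0.] shift(now axes) [13.6 -3.8  3.5] shift(goal axes) [13.7 -3.6  3.5]
mallet 0.66 [503.3 -10.1  -1.3] [293.1 180.8]
```

View pics/wrist1.png

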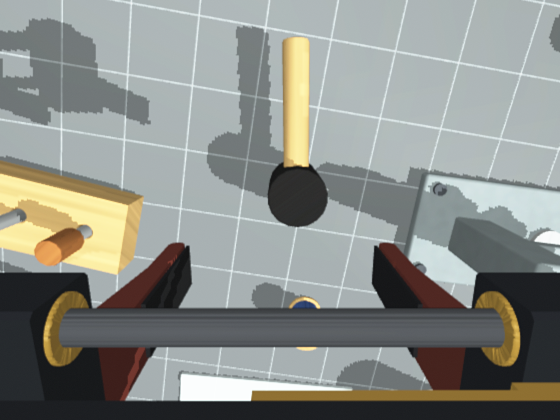

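The wrist view shows the small mallet, with the head top at (298,193) and the handle running straight up to (296,42). That matches the jaw yaw.

```bash
python3 - <<'E'
from h import *
im=ctrl.get_image('wrist')
h=im['pixels'].astype(int);m=(h.sum(2)<110).astype(np.uint8);m[240:]=0
n,l,s,c=cv2.connectedComponentsWithStats(m);i=1+s[1:,4].argmax();print(s[i],c[i])
a=ray(im,298,195,70);b=ray(im,296,42,42);b2=ray(im,297,160,42);print(a,b,np.rad2deg(np.arctan2(b2[1]-b[1],b2[0]-b[0])), np.rad2deg(np.arctan2(a[1]-b[1],a[0]-b[0])))
togo([504.5,-10,39],100)
E
```

```text
[268 163  50  26 236] [286.29237288 170.62711864]
[503.01870012  -7.46316049  70.        ] [385.31421967 -29.12684953  42.        ] 10.768096678935374 10.428663949488627
t 2.72 ee [512.3 -21.6 204.8] jaw 99.6 w 87.7 F [-0.2 -1.  -0.4] q [-0.07  0.29  1.91  0.01  0.93 -1.81]
turn [ 0.017 -0.004 -0.008] shift(now axes) [ 12.   -8.6 165.7] shift(goal axes) [ 12.8  -5.7 165.8]
```

```bash
python3 -m handwheel '[[[0.015,0,0],[7,-3,15],1],[[0,0,0],[6,-3,20],1],[[0,0,0],[0,0,20],1],[[0,0,0],[0,0,20],1],[[0,0,0],[0,0,20],1],[[0,0,0],[0,0,5],1],[[0,0,0],[0,0,0],1],[[0,0,0],[0,0,0],1],[[0,0,0],[0,0,0],1],[[0,0,0],[0,0,0],1]]'; python3 - <<'E'
from h import *
togo([504,-9,38],100)
im=ctrl.get_image('wrist');save(im,'wrist2')
im=ctrl.get_image('scene');save(im,'scene2',(230,170,350,260),5)
E
```

```text
t: 3.55
ee_pos: [502.7, 0.1, 100.8]
orientation: [-2.016, -2.407, -0.007]
ft_force: [-0.9, 0.0, -0.5]
width: 87.6
t 3.55 ee [5.027e+02 1.000e-01 1.008e+02] jaw 100.1 w 87.6 F [-0.9  0.  -0.5] q [-0.03  0.45  1.98  0.01  0.71 -1.78]
turn [ 0.002 -0.004  0.002] shift(now axes) [-9.4 -0.4 62.8] shift(goal axes) [-9.2 -0.3 62.8]
```

View pics/wrist2.png

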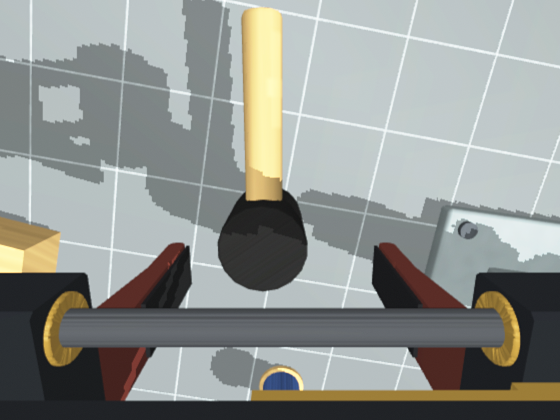

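View pics/scene2.png

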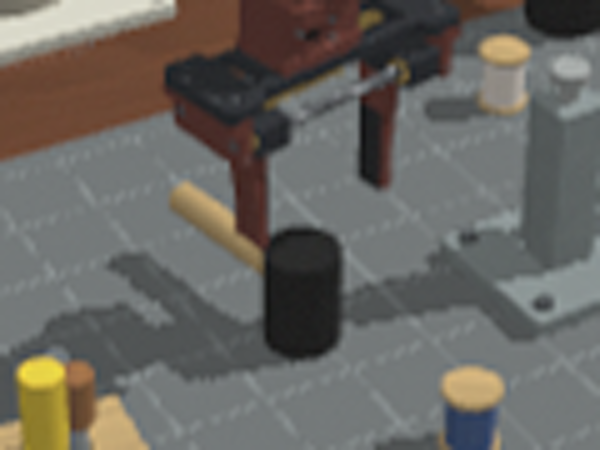

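```bash
python3 -m handwheel '[[[0,0,0],[-5,0,2],1],[[0,0,0],[-3,0,2],1],[[0,0,0],[-1,0,0],1],[[0,0,0],[0,0,0],1],[[0,0,0],[0,0,0],1],[[0,0,0],[0,0,0],1],[[0,0,0],[0,0,0],1],[[0,0,0],[0,0,0],1],[[0,0,0],[0,0,0],1],[[0,0,0],[0,0,0],1]]'; python3 - <<'E'
from h import *
togo([504,-9,38],100)
im=ctrl.get_image('wrist');save(im,'wrist3')
for r in ctrl.spot_point(im,'mallet'): print(r['score'],cam2w(im,r['position']))
for p in ([504,-9,70],): print(px(im,p))
E
```

```text
t: 4.48
ee_pos: [506.1, -10.7, 98.6]
orientation: [2.018, 2.405, 0.011]
ft_force: [0.0, -0.0, -0.2]
width: 87.7
t 4.48 ee [506.1 -10.7  98.6] jaw 100.0 w 87.7 F [ 0.  -0.  -0.2] q [-0.05  0.45  1.98  0.01  0.7  -1.8 ]
turn [ 0.007 -0.003  0.   ] shift(now axes) [ 1.9 -2.2 60.6] shift(goal axes) [ 2.  -1.8 60.6]
0.78 [503.32055989 -13.44015558  -3.78352418]
[282.77510207 246.67189574]
```

View pics/wrist3.png

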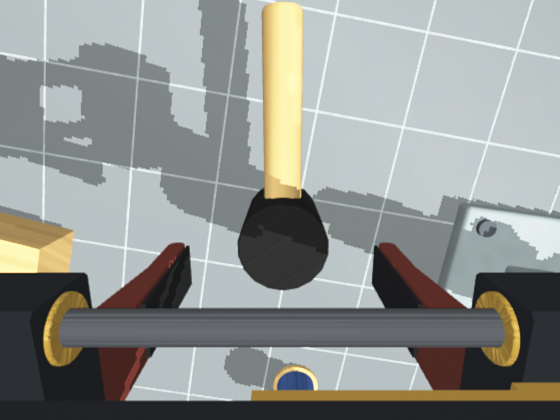

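The head top is now centred between the jaws at (283,246), so I'll go down.

```bash
python3 -m handwheel '[[[0.004,0,0],[0,-2,10],1],[[0,0,0],[0,0,15],1],[[0,0,0],[0,0,12],1],[[0,0,0],[0,0,6],1],[[0,0,0],[0,0,2],1],[[0,0,0],[0,0,0],1],[[0,0,0],[0,0,0],1],[[0,0,0],[0,0,0],1],[[0,0,0],[0,0,0],1],[[0,0,0],[0,0,0],1]]'; python3 - <<'E'
from h import *
togo([504,-9,38],100)
E
```

```text
t: 5.42
ee_pos: [504.4, -10.8, 50.7]
orientation: [2.018, 2.407, 0.007]
ft_force: [0.4, -0.7, -0.2]
width: 87.4
t 5.42 ee [504.4 -10.8  50.7] jaw 100.0 w 87.4 F [ 0.4 -0.7 -0.2] q [-0.05  0.54  1.99  0.01  0.6  -1.8 ]
turn [ 0.003 -0.003  0.001] shift(now axes) [ 1.8 -0.1 12.7] shift(goal axes) [ 1.8 -0.  12.7]
```

```bash
python3 -m handwheel '[[[0,0,0],[1,0,7],1],[[0,0,0],[0,0,4],1],[[0,0,0],[0,0,0],1],[[0,0,0],[0,0,0],0],[[0,0,0],[0,0,0],0],[[0,0,0],[0,0,0],0],[[0,0,0],[0,0,0],0],[[0,0,0],[0,0,0],0],[[0,0,0],[0,0,0],0],[[0,0,0],[0,0,0],0]]'; python3 - <<'E'
from h import *
togo([504,-9,38],100)
E
```

```text
t: 6.25
ee_pos: [505.0, -9.7, 39.5]
orientation: [2.017, 2.406, 0.009]
ft_force: [1.2, -0.2, -1.2]
width: 50.0
t 6.25 ee [505.   -9.7  39.5] jaw 100.0 w 50.0 F [ 1.2 -0.2 -1.2] q [-0.04  0.56  1.99  0.01  0.58 -1.8 ]
turn [ 0.006 -0.002  0.001] shift(now axes) [ 0.9 -0.9  1.5] shift(goal axes) [ 0.9 -0.9  1.5]
```

Gripped at a width of 50.0 mm. Lifting.

```bash
python3 -m handwheel '[[[0,0,0],[0,0,-5],0],[[0,0,0],[0,0,-15],0],[[0,0,0],[0,0,-25],0],[[0,0,0],[0,0,-25],0],[[0,0,0],[0,0,-25],0],[[0,0,0],[0,0,-25],0],[[0,0,0],[0,0,-25],0],[[0,0,0],[0,0,-15],0],[[0,0,0],[0,0,-5],0],[[0,0,0],[0,0,0],0]]'; python3 - <<'E'
from h import *
togo([525,170,225],100)
E
```

```text
t: 7.08
ee_pos: [499.0, -9.9, 210.3]
orientation: [-2.014, -2.402, 0.002]
ft_force: [0.2, 0.0, -4.1]
width: 49.8
t 7.08 ee [499.   -9.9 210.3] jaw 100.0 w 49.8 F [ 0.2  0.  -4.1] q [-0.05  0.27  1.92  0.    0.96 -1.79]
turn [-0.006 -0.005  0.001] shift(now axes) [172.7  56.8 -14.2] shift(goal axes) [172.7  56.8 -14.7]
```

```bash
python3 -m handwheel '[[[0,0,0],[12,4,-8],0],[[0,0,0],[24,8,-4],0],[[0,0,0],[30,10,-2],0],[[0,0,0],[30,10,0],0],[[0,0,0],[30,10,0],0],[[0,0,0],[20,7,0],0],[[0,0,0],[8,2,0],0],[[0,0,0],[2,0,0],0],[[0,0,0],[0,0,0],0],[[0,0,0],[0,0,0],0]]'; python3 - <<'E'
from h import *
np.set_printoptions(precision=1,suppress=True)
togo([525,170,215],100)
import pickle
for n in ('wrist','scene','top'):
    im=ctrl.get_image(n);pickle.dump(im,open(n+'4.pkl','wb'))
    save(im,n+'4',None if n=='wrist' else (280,110,420,230) if n=='scene' else (150,150,290,260),1 if n=='wrist' else 5)
    for q in ['peg_top','upper_guide','mallet']:
        for r in ctrl.spot_point(im,q): 
            w=cam2w(im,r['position']);print(n,q,round(r['score'],2),w,px(im,w))
E
```

```text
t: 7.92
ee_pos: [516.5, 161.8, 216.2]
orientation: [-2.01, -2.39, 0.023]
ft_force: [-1.0, -0.5, -2.9]
width: 49.5
t 7.92 ee [516.5 161.8 216.2] jaw 99.9 w 49.5 F [-1.  -0.5 -2.9] q [ 0.3  0.3  1.8  0.   1.  -1.5]
turn [-0. -0. -0.] shift(now axes) [6.6 9.9 1. ] shift(goal axes) [6.6 9.8 1.2]
wrist upper_guide 0.58 [525.  251.9 126.6] [400.7 255.3]
wrist mallet 0.78 [513.5 160.2 176.5] [277.1 239.7]
scene peg_top 0.74 [523.1 244.5  18. ] [359.1 212.1]
scene peg_top 0.62 [527.5 165.9 154.3] [343.3 184.1]
scene upper_guide 0.75 [522.9 246.5 131.4] [362.7 183. ]
scene mallet 0.84 [517.4 165.2 179.1] [341.7 175.8]
scene mallet 0.42 [264.4 364.8  -5.2] [343.2 174.6]
top peg_top 0.59 [ 568.6 -257.9   -0.9] [340.6 194.4]
top upper_guide 0.16 [ 547.3 -458.9    1.1] [399.2 195.8]
top mallet 0.96 [265.1 365.1  -0.3] [163.1 297.3]
```

View pics/wrist4.png

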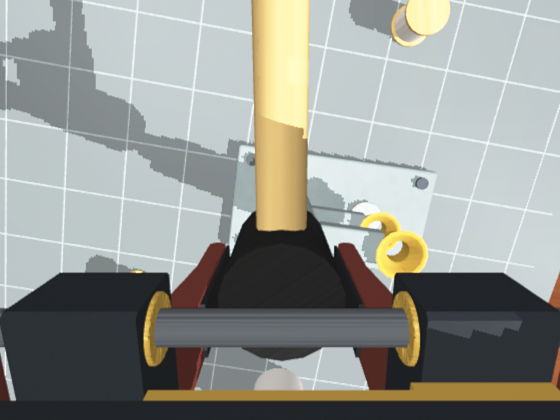

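View pics/scene4.png

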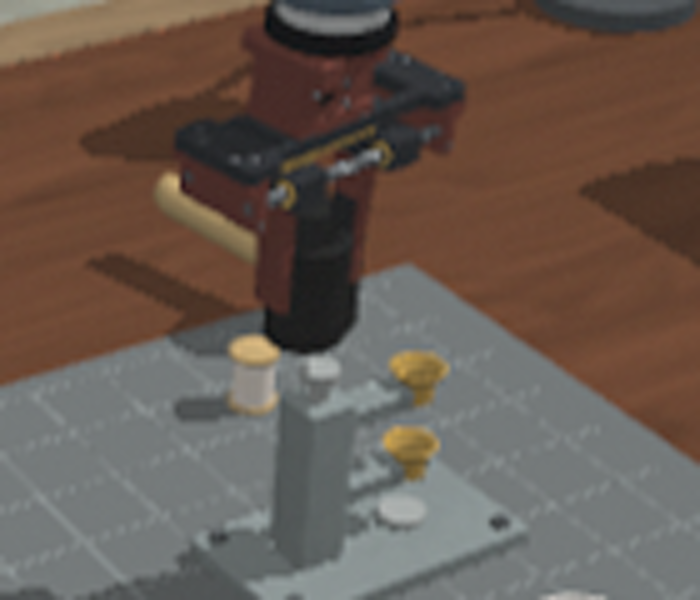

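In the wrist view the peg head peeks out at about (278,385), below the mallet head. The upper guide is at (402,254). In the scene view the mallet hovers just behind the peg.

```bash
python3 - <<'E'
from h import *
import pickle
np.set_printoptions(precision=1,suppress=True)
im=pickle.load(open('wrist4.pkl','rb'))
print('peg w',ray(im,278,393,157),'near edge',ray(im,278,369,157)); print('guide w',ray(im,402,252,132))
im=pickle.load(open('scene4.pkl','rb'))
print('peg s',ray(im,280+323/5,110+369/5,157),'guide s',ray(im,280+419/5,110+366/5,132))
im=pickle.load(open('top0.pkl','rb'))
print('peg t',ray(im,140+214/3,120+262/3,157),'guide t',ray(im,140+142/3,120+275/3,132))
for p in ([525,169,157],[524,249,132]):
  print([px(pickle.load(open(f,'rb')),p) for f in('wrist4.pkl','scene4.pkl','top0.pkl')])
E
```

```text
peg w [628.  180.5 157. ] near edge [609.4 177.3 157. ]
guide w [521. 250. 132.]
peg s [531.5 167.8 157. ] guide s [526.6 248.  132. ]
peg t [524.3 168.2 157. ] guide t [521.5 248.2 132. ]
[array([288. , 250.1]), array([343.7, 182.7]), array([211.1, 207.1])]
[array([399.5, 255.8]), array([363.5, 182.7]), array([187. , 210.9])]
```

The grey disc at (278,385) maps to x≈620, so it isn't the peg, which is hidden under the mallet. The scene and top views agree on the peg at about (525,168.5). I'll centre there and check the tilt.

```bash
python3 -m handwheel '[[[0,0,0],[3,5,0],0],[[0,0,0],[2,4,0],0],[[0,0,0],[0,0,2],0],[[0,0,0],[0,0,2],0],[[0,0,0],[0,0,0],0],[[0,0,0],[0,0,0],0],[[0,0,0],[0,0,0],0],[[0,0,0],[0,0,0],0],[[0,0,0],[0,0,0],0],[[0,0,0],[0,0,0],0]]'; python3 - <<'E'
from h import *
togo([525,168.5,184],100)
im=ctrl.get_image('scene');save(im,'scene5',(300,140,400,220),6)
E
```

```text
t: 9.35
ee_pos: [525.9, 169.5, 212.1]
orientation: [-2.011, -2.39, 0.021]
ft_force: [-0.3, -0.7, -4.7]
width: 49.7
t 9.35 ee [525.9 169.5 212.1] jaw 99.9 w 49.7 F [-0.3 -0.7 -4.7] q [ 0.29  0.35  1.79  0.01  1.02 -1.46]
turn [-0.022 -0.005 -0.002] shift(now axes) [-1.  -0.5 28.1] shift(goal axes) [-0.8 -1.1 28.1]
```

View pics/scene5.png

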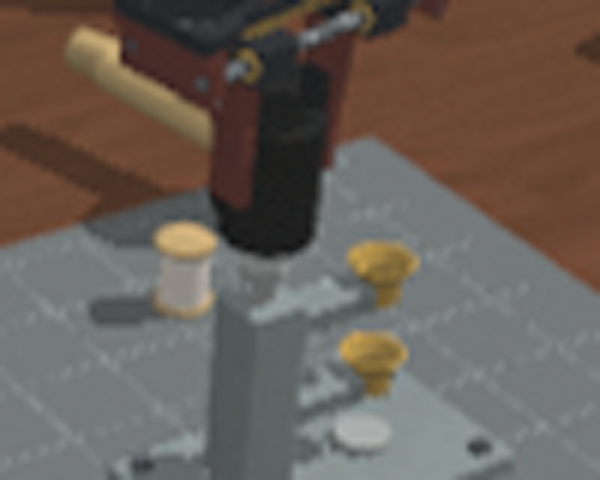

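```bash
python3 -m handwheel '[[[-0.012,0,0],[0,0,3],0],[[0,0,0],[0,0,4],0],[[0,0,0],[0,0,4],0],[[0,0,0],[0,0,3],0],[[0,0,0],[0,0,3],0],[[0,0,0],[0,0,3],0],[[0,0,0],[0,0,3],0],[[0,0,0],[0,0,3],0],[[0,0,0],[0,0,3],0],[[0,0,0],[0,0,3],0]]'; python3 - <<'E'
from h import *
togo([525,168.5,184],100)
im=ctrl.get_image('scene');save(im,'scene6',(300,140,400,220),6)
E
```

```text
t: 10.23
ee_pos: [527.8, 169.9, 183.7]
orientation: [-2.018, -2.4, -0.001]
ft_force: [-10.7, -3.9, 35.3]
width: 49.6
t 10.23 ee [527.8 169.9 183.7] jaw 99.9 w 49.6 F [-10.7  -3.9  35.3] q [ 0.29  0.38  1.82  0.01  0.94 -1.46]
turn [-0.003 -0.005 -0.002] shift(now axes) [-0.9 -3.  -0.3] shift(goal axes) [-0.9 -3.  -0.3]
```

View pics/scene6.png

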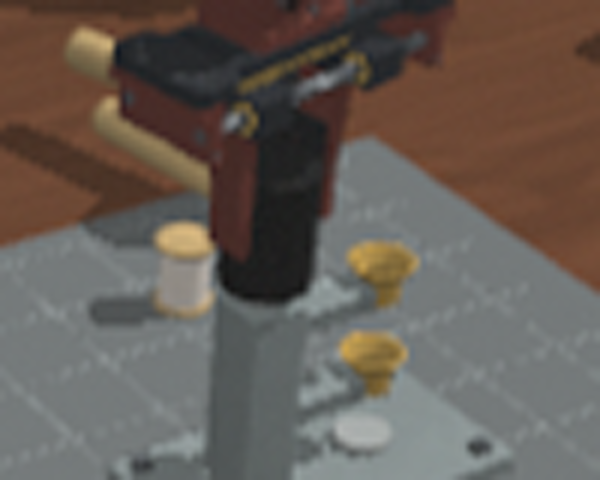

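The force jumped to 35 N with the TCP at 183.7 mm, which puts the mallet face at about 144 mm, so the peg is seated. Lifting off.

```bash
python3 -m handwheel '[[[0,0,0],[0,0,-4],0],[[0,0,0],[0,0,-10],0],[[0,0,0],[0,0,-10],0],[[0,0,0],[0,0,-6],0],[[0,0,0],[-12,-4,-2],0],[[0,0,0],[-25,-8,0],0],[[0,0,0],[-30,-10,0],0],[[0,0,0],[-30,-10,0],0],[[0,0,0],[-20,-8,0],0],[[0,0,0],[-8,-2,0],0]]'; python3 - <<'E'
from h import *
togo([504,-10,40],100)
im=ctrl.get_image('scene');save(im,'scene7',(250,130,400,250),5)
im=ctrl.get_image('wrist');save(im,'wrist7')
E
```

```text
t: 11.12
ee_pos: [507.3, 35.0, 217.9]
orientation: [-2.011, -2.407, -0.005]
ft_force: [1.0, -0.1, -3.6]
width: 49.6
t 11.12 ee [507.3  35.  217.9] jaw 100.2 w 49.6 F [ 1.  -0.1 -3.6] q [ 0.04  0.27  1.89  0.01  0.98 -1.71]
turn [-0.001 -0.005  0.004] shift(now axes) [-44.6 -11.2 177.6] shift(goal axes) [-43.7 -11.1 177.9]
```

View pics/scene7.png

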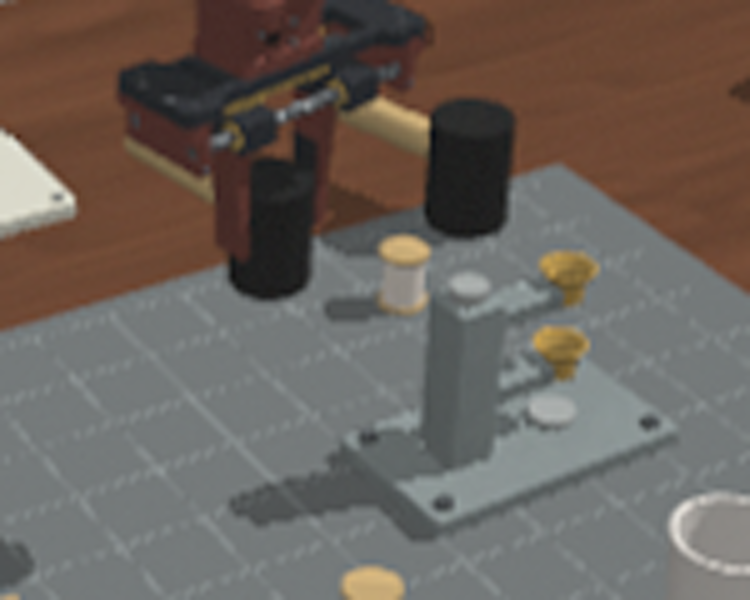

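View pics/wrist7.png

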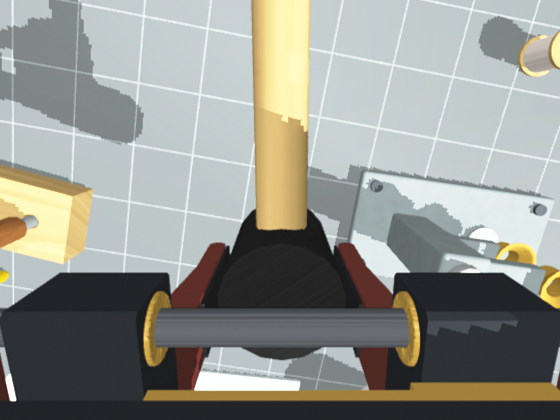

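The scene view shows the peg head seated flat on the column at (468,286) in the crop. The mallet still sits square in the grip. Next I'll set it down near where it stood.

```bash
python3 -m handwheel '[[[0,0,0],[-15,-4,5],0],[[0,0,0],[-12,-4,12],0],[[0,0,0],[-4,-2,20],0],[[0,0,0],[0,0,25],0],[[0,0,0],[0,0,25],0],[[0,0,0],[0,0,22],0],[[0,0,0],[0,0,12],0],[[0,0,0],[0,0,5],0],[[0,0,0],[0,0,0],0],[[0,0,0],[0,0,0],0]]'; python3 - <<'E'
from h import *
togo([504,-10,40],100)
E
```

```text
t: 12.05
ee_pos: [510.8, 10.4, 88.9]
orientation: [2.012, 2.411, 0.02]
ft_force: [0.1, -0.4, -3.5]
width: 49.5
t 12.05 ee [510.8  10.4  88.9] jaw 100.3 w 49.5 F [ 0.1 -0.4 -3.5] q [-0.01  0.48  1.97  0.01  0.68 -1.77]
turn [ 0.011 -0.007  0.006] shift(now axes) [-19.2 -10.9  48.6] shift(goal axes) [-18.9 -10.3  48.9]
```

```bash
python3 -m handwheel '[[[0.006,-0.003,0],[0,0,8],0],[[0.003,-0.003,0],[0,0,12],0],[[0,0,0],[0,0,10],0],[[0,0,0],[0,0,5],0],[[0,0,0],[0,0,2],0],[[0,0,0],[0,0,0],0],[[0,0,0],[0,0,0],0],[[0,0,0],[0,0,0],0],[[0,0,0],[0,0,0],0],[[0,0,0],[0,0,0],0]]'; python3 - <<'E'
from h import *
togo([504,-10,40],100)
E
```

```text
t: 12.88
ee_pos: [514.3, 11.3, 51.3]
orientation: [2.009, 2.409, 0.008]
ft_force: [0.2, -0.2, -3.6]
width: 49.5
t 12.88 ee [514.3  11.3  51.3] jaw 100.4 w 49.5 F [ 0.2 -0.2 -3.6] q [-0.    0.55  1.97  0.    0.61 -1.75]
turn [0.007 0.    0.006] shift(now axes) [-19.1 -14.1  11.2] shift(goal axes) [-19.2 -13.9  11.3]
```

```bash
python3 -m handwheel '[[[0.004,0,0],[0,0,4],0],[[0,0,0],[0,0,3],0],[[0,0,0],[0,0,1],0],[[0,0,0],[0,0,1],0],[[0,0,0],[0,0,1],0],[[0,0,0],[0,0,1],0],[[0,0,0],[0,0,0],0],[[0,0,0],[0,0,0],0],[[0,0,0],[0,0,0],0],[[0,0,0],[0,0,0],0]]'; python3 - <<'E'
from h import *
togo([504,-10,40],100)
E
```

```text
t: 13.72
ee_pos: [514.9, 11.2, 39.8]
orientation: [2.01, 2.41, 0.005]
ft_force: [-0.6, -0.7, -4.3]
width: 49.4
t 13.72 ee [514.9  11.2  39.8] jaw 100.3 w 49.4 F [-0.6 -0.7 -4.3] q [-0.    0.57  1.97  0.    0.59 -1.75]
turn [0.004 0.001 0.006] shift(now axes) [-18.9 -14.5  -0.3] shift(goal axes) [-19.  -14.4  -0.2]
```

```bash
python3 -m handwheel '[[[0.002,0,0],[0,0,1],0],[[0,0,0],[0,0,0.5],0],[[0,0,0],[0,0,0.5],0],[[0,0,0],[0,0,0.5],0],[[0,0,0],[0,0,0],0],[[0,0,0],[0,0,0],0],[[0,0,0],[0,0,0],0],[[0,0,0],[0,0,0],0],[[0,0,0],[0,0,0],0],[[0,0,0],[0,0,0],0]]'; python3 - <<'E'
from h import *
togo([504,-10,40],100)
E
```

```text
t: 14.55
ee_pos: [515.2, 11.2, 39.3]
orientation: [2.011, 2.411, 0.002]
ft_force: [-0.7, -0.1, 0.4]
width: 49.6
t 14.55 ee [515.2  11.2  39.3] jaw 100.3 w 49.6 F [-0.7 -0.1  0.4] q [-0.    0.57  1.97 -0.    0.59 -1.75]
turn [0.003 0.001 0.006] shift(now axes) [-18.8 -14.8  -0.7] shift(goal axes) [-18.9 -14.7  -0.7]
```

The force is back to about 0, so the table is carrying the mallet. I'll release it and go straight up.

```bash
python3 -m handwheel '[[[0,0,0],[0,0,0],1],[[0,0,0],[0,0,0],1],[[0,0,0],[0,0,0],1],[[0,0,0],[0,0,0],1],[[0,0,0],[0,0,0],1],[[0,0,0],[0,0,0],1],[[0,0,0],[0,0,-10],1],[[0,0,0],[0,0,-20],1],[[0,0,0],[0,0,-30],1],[[0,0,0],[0,0,-30],1]]'; python3 -m handwheel '[[[0,0,0],[0,0,-30],1],[[0,0,0],[0,0,-30],1],[[0,0,0],[0,0,-30],1],[[0,0,0],[0,0,-25],1],[[0,0,0],[0,0,-15],1],[[0,0,0],[0,0,-5],1],[[0,0,0],[0,0,0],1],[[0,0,0],[0,0,0],1],[[0,0,0],[0,0,0],1],[[0,0,0],[0,0,0],1]]'; python3 - <<'E'
from h import *
np.set_printoptions(precision=1,suppress=True)
togo([568,-256,215],90)
import pickle
for n in ('scene','wrist','top'):
    im=ctrl.get_image(n);pickle.dump(im,open(n+'8.pkl','wb'))
    save(im,n+'8',(190,130,400,310) if n=='scene' else None if n=='wrist' else (150,120,390,300) ,3.3 if n!='wrist' else 1)
    for q in ['mallet','punch','peg_top','upper_guide']:
        for r in ctrl.spot_point(im,q): 
            w=cam2w(im,r['position']);print(n,q,round(r['score'],2),w,px(im,w))
E
```

```text
t: 15.38
ee_pos: [511.8, 11.2, 128.1]
orientation: [-2.009, -2.408, 0.008]
ft_force: [0.4, 0.8, 0.1]
width: 88.2
t: 16.22
ee_pos: [512.2, 11.3, 279.8]
orientation: [2.01, 2.41, 0.004]
ft_force: [0.7, -0.5, -1.4]
width: 87.9
t 16.22 ee [512.2  11.3 279.8] jaw 100.3 w 87.9 F [ 0.7 -0.5 -1.4] q [-0.   0.2  1.8 -0.   1.1 -1.8]
turn [0.  0.  0.2] shift(now axes) [-272.9    6.7   65.1] shift(goal axes) [-267.3   55.8   64.8]
scene mallet 0.98 [516.   11.2   3.9] [297.7 235.7]
scene mallet 0.85 [262.8 362.9  -4.2] [342.6 174.3]
scene punch 0.84 [ 568.8 -257.    13. ] [226.1 272. ]
scene punch 0.83 [ 657.5 -252.6    0.8] [240.9 294.1]
scene peg_top 0.42 [643.1  28.9  -1.7] [324.5 258.2]
scene peg_top 0.38 [525.7 168.2 142.6] [343.3 186.9]
scene upper_guide 0.68 [523.2 246.3 132.3] [362.7 182.7]
wrist mallet 0.68 [513.2   9.7   0.1] [279.2 178.1]
wrist punch 0.82 [ 652.7 -249.4    0.6] [ 59.7 248.4]
wrist punch 0.58 [ 569.5 -251.     8. ] [ 56.7 185.8]
wrist peg_top 0.74 [527.6 170.  142.9] [458.8 253.7]
wrist upper_guide 0.81 [525.4 251.5 127.9] [538.  260.9]
top mallet 0.98 [265.1 364.5  -1.4] [163.4 297.3]
top mallet 0.49 [ 571.5 -196.4    9.7] [323.1 194.2]
top punch 0.56 [ 656.8 -244.4    0.7] [334.3 170.1]
top punch 0.51 [ 565.7 -258.9   11.2] [341.4 194.4]
top peg_top 0.59 [529.4 171.8 142.5] [210.8 206.7]
top upper_guide 0.56 [524.9 255.  129.7] [185.3 210.9]
```

View pics/scene8.png

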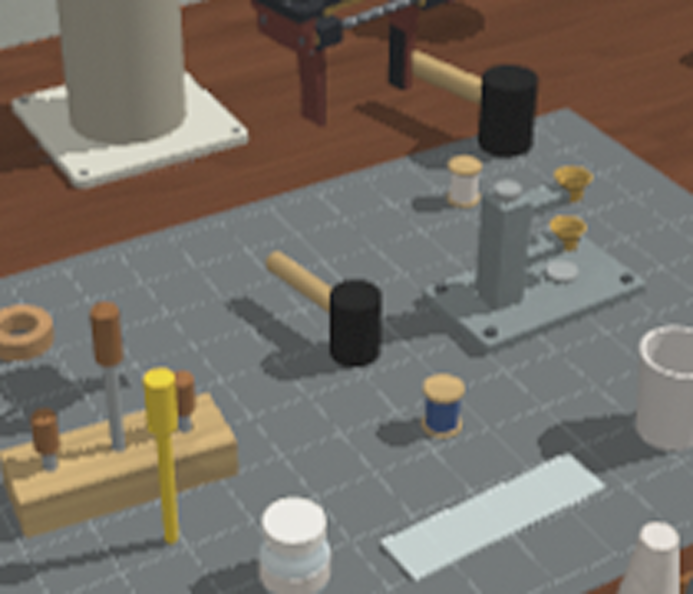

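View pics/wrist8.png

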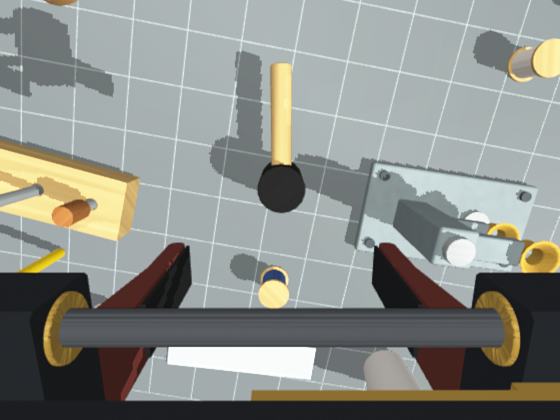

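View pics/top8.png

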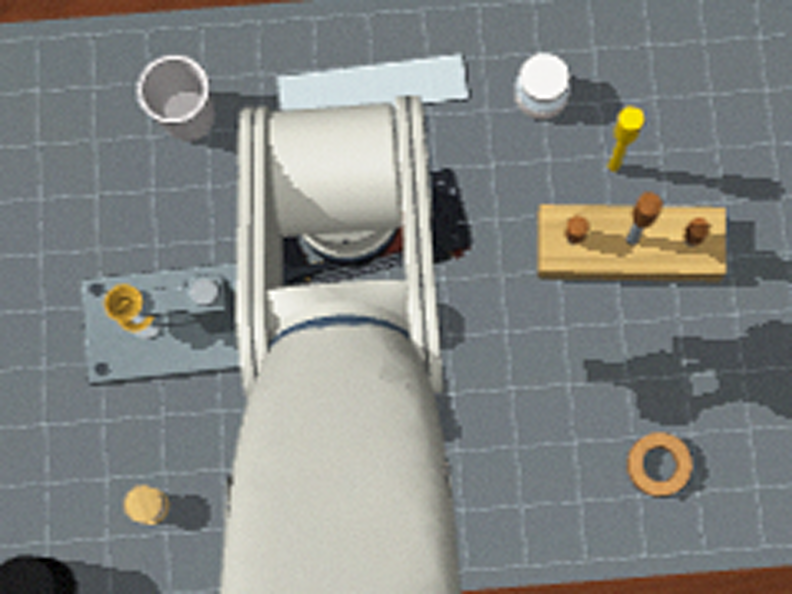

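The scene view shows the mallet standing on its face at (355,325) in the crop, well clear of the stand, and the peg seated. The long punch is in the middle socket at crop (107,340).

```bash
python3 -m handwheel '[[[0,0,0.08],[-20,2,0],1],[[0,0,0.09],[-35,5,3],1],[[0,0,0],[-37,8,3],1],[[0,0,0],[-37,8,3],1],[[0,0,0],[-37,8,3],1],[[0,0,0],[-37,8,3],1],[[0,0,0],[-25,6,3],1],[[0,0,0],[-10,3,2],1],[[0,0,0],[-3,1,0],1],[[0,0,0],[0,0,0],1]]'; python3 - <<'E'
from h import *
np.set_printoptions(precision=1,suppress=True)
togo([568,-256,215],90)
import pickle
for n in ('wrist',):
    im=ctrl.get_image(n);pickle.dump(im,open(n+'9.pkl','wb'))
    save(im,n+'9')
    for q in ['punch','rack']:
        for r in ctrl.spot_point(im,q): 
            w=cam2w(im,r['position']);print(n,q,round(r['score'],2),w,px(im,w))
    print(px(im,[568,-256,185]))
E
```

```text
t: 17.8
ee_pos: [572.6, -237.6, 260.8]
orientation: [2.211, 2.224, 0.01]
ft_force: [-0.4, 0.0, -0.2]
width: 87.7
t 17.8 ee [ 572.6 -237.6  260.8] jaw 90.3 w 87.7 F [-0.4  0.  -0.2] q [-0.4  0.4  1.6  0.   1.1 -2. ]
turn [ 0. -0.  0.] shift(now axes) [-18.4  -5.1  45.8] shift(goal axes) [-18.4  -4.6  45.8]
wrist punch 0.93 [ 573.1 -257.     8.8] [263.2 181.1]
wrist punch 0.56 [ 654.8 -245.9   -0.5] [273.  246.1]
wrist rack 0.82 [ 566.9 -259.5   -3.1] [261.5 174.1]
[251.7 218.1]
```

View pics/wrist9.png

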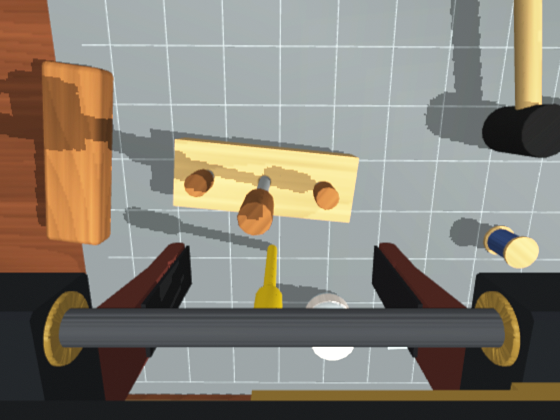

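```bash
python3 - <<'E'
from h import *
import pickle
np.set_printoptions(precision=1,suppress=True)
im=pickle.load(open('wrist9.pkl','rb')); save(im,'w9c',(220,150,310,250),6)
print(ray(im,254.5,220,185),ray(im,264,183,40))
im=pickle.load(open('scene0.pkl','rb'));print(ray(im,190+106/3.3,140+275/3.3,185),ray(im,190+118/3.3,140+415/3.3,40))
im=pickle.load(open('top0.pkl','rb'));print(ray(im,140+621/3,120+185/3,185),ray(im,140+604/3,120+220/3,40))
E
```

```text
[ 569.3 -254.2  185. ] [ 569.9 -254.6   40. ]
[ 569.6 -254.1  185. ] [ 572.8 -257.5   40. ]
[ 566.7 -256.4  185. ] [ 563.1 -255.1   40. ]
```

View pics/w9c.png

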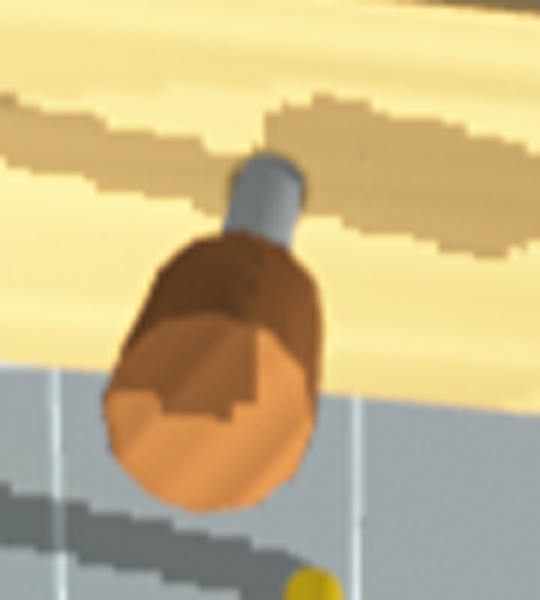

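```bash
python3 -m handwheel '[[[0,0,0],[-8,-2,0],1],[[0,0,0],[-5,-1,0],1],[[0,0,0],[-1,0,5],1],[[0,0,0],[0,0,10],1],[[0,0,0],[0,0,10],1],[[0,0,0],[0,0,10],1],[[0,0,0],[0,0,4],1],[[0,0,0],[0,0,0],1],[[0,0,0],[0,0,0],1],[[0,0,0],[0,0,0],1]]'; python3 - <<'E'
from h import *
np.set_printoptions(precision=1,suppress=True)
togo([569,-254.7,152],90)
im=ctrl.get_image('wrist')
save(im,'wrist10')
for r in ctrl.spot_point(im,'punch'): 
            w=cam2w(im,r['position']);print(round(r['score'],2),w,px(im,w))
print(px(im,[569,-254.7,185]))
E
```

```text
t: 18.78
ee_pos: [568.9, -245.9, 217.5]
orientation: [2.204, 2.234, 0.01]
ft_force: [0.1, -0.6, -0.1]
width: 87.8
t 18.78 ee [ 568.9 -245.9  217.5] jaw 90.8 w 87.8 F [ 0.1 -0.6 -0.1] q [-0.4  0.4  1.7  0.   1.1 -2. ]
turn [ 0. -0.  0.] shift(now axes) [-8.9 -0.4 65.5] shift(goal axes) [-8.8  0.1 65.5]
0.94 [ 570.  -253.5    6.1] [272.4 188.7]
0.83 [ 655.  -245.9    0.2] [278.7 263.6]
0.66 [ 544.7 -458.4   -2.1] [ 73.8 160.1]
0.48 [510.2  14.5  -1.7] [537.8 132.8]
[263.  247.7]
```

View pics/wrist10.png

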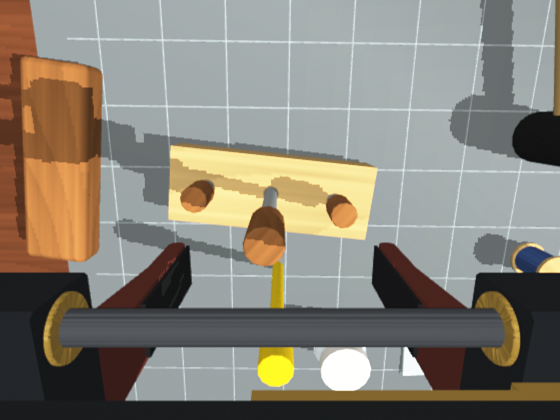

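```bash
python3 -m handwheel '[[[0.008,0,0],[-5,-1,3],1],[[0,0,0],[-3,0,8],1],[[0,0,0],[0,0,12],1],[[0,0,0],[0,0,12],1],[[0,0,0],[0,0,10],1],[[0,0,0],[0,0,5],1],[[0,0,0],[0,0,3],1],[[0,0,0],[0,0,0],1],[[0,0,0],[0,0,0],1],[[0,0,0],[0,0,0],1]]'; python3 - <<'E'
from h import *
np.set_printoptions(precision=1,suppress=True)
togo([568,-254,152],90)
im=ctrl.get_image('wrist')
save(im,'wrist11')
E
```

```text
t: 19.72
ee_pos: [567.9, -255.0, 158.6]
orientation: [-2.205, -2.234, 0.0]
ft_force: [-0.4, 0.2, -0.4]
width: 87.8
t 19.72 ee [ 567.9 -255.   158.6] jaw 90.8 w 87.8 F [-0.4  0.2 -0.4] q [-0.4  0.5  1.7  0.   0.9 -2. ]
turn [-0. -0.  0.] shift(now axes) [1.  0.1 6.6] shift(goal axes) [1.  0.1 6.6]
```

View pics/wrist11.png

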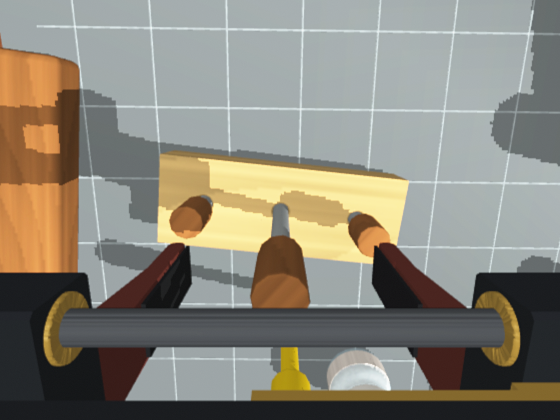

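The punch grip is centred between the jaws at u≈281. I'll lower a little and close.

```bash
python3 -m handwheel '[[[0,0,0],[0,0,3],1],[[0,0,0],[0,0,2],1],[[0,0,0],[0,0,0],1],[[0,0,0],[0,0,0],0],[[0,0,0],[0,0,0],0],[[0,0,0],[0,0,0],0],[[0,0,0],[0,0,0],0],[[0,0,0],[0,0,0],0],[[0,0,0],[0,0,0],0],[[0,0,0],[0,0,0],0]]'; python3 - <<'E'
from h import *
togo([568,-254,152],90)
E
```

```text
t: 20.6
ee_pos: [569.2, -255.4, 155.5]
orientation: [2.205, 2.235, 0.002]
ft_force: [0.8, 0.6, -0.0]
width: 44.7
t 20.6 ee [ 569.2 -255.4  155.5] jaw 90.8 w 44.7 F [ 0.8  0.6 -0. ] q [-0.44  0.51  1.68  0.    0.94 -2.03]
turn [ 0.002 -0.     0.013] shift(now axes) [ 1.5 -1.2  3.5] shift(goal axes) [ 1.4 -1.2  3.5]
```

```bash
python3 -m handwheel '[[[0,0,0],[0,0,0],0],[[0,0,0],[0,0,0],0],[[0,0,0],[0,0,0],0],[[0,0,0],[0,0,0],0],[[0,0,0],[0,0,0],0],[[0,0,0],[0,0,0],0],[[0,0,0],[0,0,-3],0],[[0,0,0],[0,0,-5],0],[[0,0,0],[0,0,-5],0],[[0,0,0],[0,0,-5],0]]'; python3 - <<'E'
from h import *
togo([568,-254,155.5],90)
E
```

```text
t: 21.43
ee_pos: [568.5, -255.2, 173.3]
orientation: [-2.206, -2.236, -0.001]
ft_force: [0.6, -0.4, -1.7]
width: 23.7
t 21.43 ee [ 568.5 -255.2  173.3] jaw 90.8 w 23.7 F [ 0.6 -0.4 -1.7] q [-0.44  0.49  1.67  0.    0.98 -2.03]
turn [ 0.    -0.001  0.014] shift(now axes) [ 1.2 -0.5 17.8] shift(goal axes) [ 1.2 -0.5 17.8]
```

Gripped at 23.7 mm, with the tip about 145.5 mm below the TCP. Lifting out of the block.

```bash
python3 -m handwheel '[[[0,0,0],[0,0,-8],0],[[0,0,0],[0,0,-10],0],[[0,0,0],[0,0,-12],0],[[0,0,0],[0,0,-18],0],[[0,0,0],[0,0,-25],0],[[0,0,0],[0,0,-25],0],[[0,0,0],[0,0,-20],0],[[0,0,0],[10,0,-8],0],[[0,0,0],[20,-1,0],0],[[0,0,0],[30,-3,0],0]]'; python3 - <<'E'
from h import *
togo([523,249,310],90)
im=ctrl.get_image('scene');save(im,'scene12',(180,100,400,290),3)
E
```

```text
t: 22.27
ee_pos: [563.6, -196.8, 315.7]
orientation: [2.209, 2.227, 0.004]
ft_force: [1.0, 0.2, -1.9]
width: 23.6
t 22.27 ee [ 563.6 -196.8  315.7] jaw 90.5 w 23.6 F [ 1.   0.2 -1.9] q [-0.36  0.29  1.61 -0.    1.23 -1.93]
turn [0.005 0.002 0.008] shift(now axes) [446.1 -37.    4.5] shift(goal axes) [445.8 -40.6   5.7]
```

View pics/scene12.png

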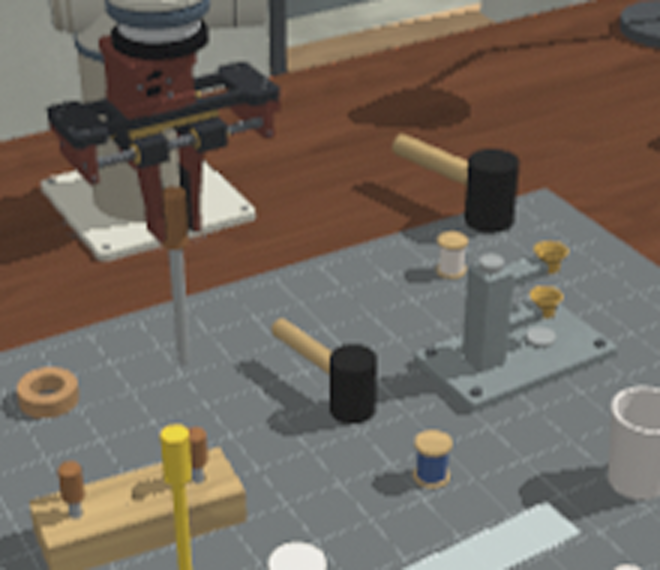

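The scene view shows the long punch hanging upright in the jaws, and the other tools untouched in the block. I'll carry it over.

```bash
python3 -m handwheel '[[[0,0,0.004],[36,-3,0],0],[[0,0,0],[37,-3,0],0],[[0,0,0],[37,-3,0],0],[[0,0,0],[37,-3,0],0],[[0,0,0],[37,-3,0],0],[[0,0,0],[37,-3,0],0],[[0,0,0],[37,-3,0],0],[[0,0,0],[37,-3,0],0],[[0,0,0],[37,-3,0],0],[[0,0,0],[30,-3,0],0]]'; python3 - <<'E'
from h import *
togo([523,249,310],90)
E
```

```text
t: 23.15
ee_pos: [521.7, 187.9, 318.5]
orientation: [2.219, 2.223, 0.006]
ft_force: [0.2, 0.5, -2.2]
width: 23.3
t 23.15 ee [521.7 187.9 318.5] jaw 90.1 w 23.3 F [ 0.2  0.5 -2.2] q [ 0.32  0.22  1.7   0.    1.21 -1.25]
turn [ 0.003 -0.002  0.002] shift(now axes) [61.   1.4  8.6] shift(goal axes) [61.1  1.3  8.5]
```

```bash
python3 -m handwheel '[[[0,0,0],[18,0,1],0],[[0,0,0],[12,0,1],0],[[0,0,0],[5,0,1],0],[[0,0,0],[0,0,0],0],[[0,0,0],[0,0,0],0],[[0,0,0],[0,0,0],0],[[0,0,0],[0,0,0],0],[[0,0,0],[0,0,0],0],[[0,0,0],[0,0,0],0],[[0,0,0],[0,0,0],0]]'; python3 - <<'E'
from h import *
np.set_printoptions(precision=1,suppress=True)
togo([523,249,295],90)
import pickle
for n in ('wrist','scene','top'):
    im=ctrl.get_image(n);pickle.dump(im,open(n+'13.pkl','wb'))
    save(im,n+'13',None if n=='wrist' else (300,90,420,210),1 if n=='wrist' else 5)
    for q in ['peg_top','upper_guide','lower_guide','punch']:
        for r in ctrl.spot_point(im,q)[:2]: 
            w=cam2w(im,r['position']);print(n,q,round(r['score'],2),w,px(im,w))
E
```

```text
t: 23.98
ee_pos: [516.3, 228.9, 315.9]
orientation: [-2.212, -2.228, -0.003]
ft_force: [-0.2, 0.0, -2.0]
width: 23.7
t 23.98 ee [516.3 228.9 315.9] jaw 90.4 w 23.7 F [-0.2  0.  -2. ] q [ 0.4  0.2  1.7  0.   1.2 -1.2]
turn [-0. -0.  0.] shift(now axes) [20.   6.9 21. ] shift(goal axes) [20.1  6.7 20.9]
wrist peg_top 0.84 [525.7 170.2 144.4] [216.2 206.3]
wrist upper_guide 0.96 [525.3 252.4 130.5] [303.9 203.3]
wrist lower_guide 0.8 [526.3 250.3  75.8] [298.8 193.4]
wrist punch 0.68 [517.7 230.1 165.6] [280.8 203.4]
scene peg_top 0.55 [528.  166.7 142.6] [343.3 187.3]
scene peg_top 0.45 [522.5 213.1   2.9] [350.9 218.4]
scene upper_guide 0.95 [523.2 246.1 134.5] [362.7 182.2]
scene upper_guide 0.57 [ 739.  -179.5    2. ] [278.8 303.3]
scene lower_guide 0.82 [518.6 244.8  74.9] [359.9 197.2]
scene punch 0.64 [517.2 229.1 171. ] [358.3 172.8]
scene punch 0.56 [ 657.3 -249.2   -2.3] [242.1 294.4]
top peg_top 0.43 [530.1 170.9 144.3] [211.  206.4]
top upper_guide 0.74 [523.2 251.3 129.9] [186.5 211.3]
top upper_guide 0.62 [748.  202.6  -1.1] [205.8 154.9]
top lower_guide 0.86 [520.1 250.9  69.7] [190.5 215.6]
top punch 0.58 [523.5 252.9 129.2] [186.  211.3]
top punch 0.49 [ 656.2 -246.    -1.1] [334.8 170.3]
```

View pics/wrist13.png

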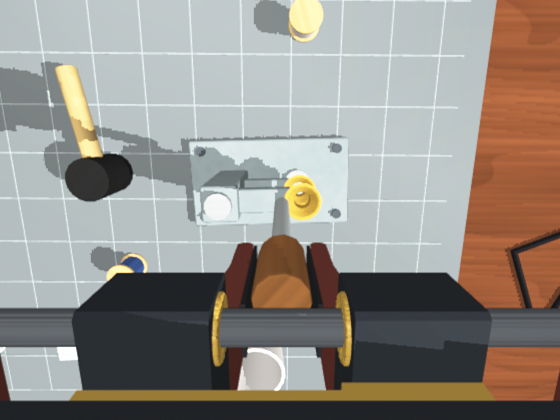

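View pics/scene13.png

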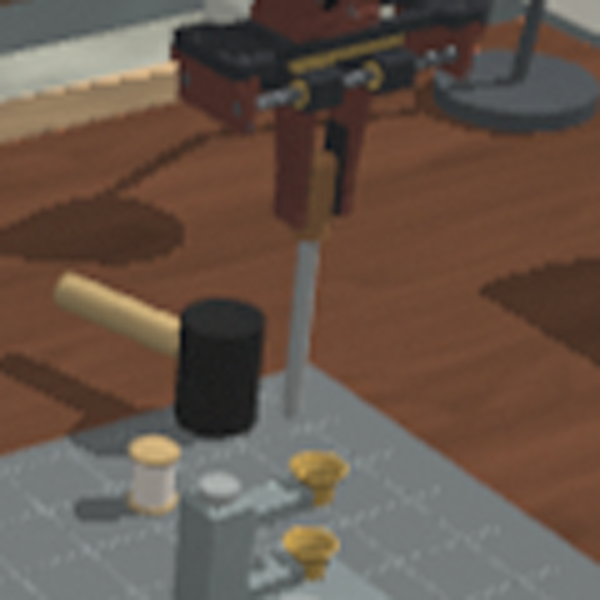

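```bash
python3 -m handwheel '[[[0,0,0],[8,3,0],0],[[0,0,0],[6,2,5],0],[[0,0,0],[3,1,5],0],[[0,0,0],[1,0,5],0],[[0,0,0],[0,0,3],0],[[0,0,0],[0,0,1],0],[[0,0,0],[0,0,0],0],[[0,0,0],[0,0,0],0],[[0,0,0],[0,0,0],0],[[0,0,0],[0,0,0],0]]'; python3 - <<'E'
from h import *
np.set_printoptions(precision=1,suppress=True)
togo([523.5,249.5,295],90)
import pickle
for n in ('wrist','scene','top'):
    im=ctrl.get_image(n);pickle.dump(im,open(n+'14.pkl','wb'))
    save(im,n+'14',(220,140,380,260) if n=='wrist' else (320,130,400,210) if n=='scene' else (150,170,250,250),5 if n=='wrist' else 7)
    for q in ['upper_guide','lower_guide','punch']:
        for r in ctrl.spot_point(im,q)[:1]: 
            w=cam2w(im,r['position']);print(n,q,round(r['score'],2),w,px(im,w))
E
```

```text
t: 25.57
ee_pos: [522.2, 250.0, 293.7]
orientation: [-2.209, -2.23, -0.0]
ft_force: [0.9, 0.2, -1.5]
width: 23.5
t 25.57 ee [522.2 250.  293.7] jaw 90.5 w 23.5 F [ 0.9  0.2 -1.5] q [ 0.4  0.3  1.7  0.   1.2 -1.2]
turn [-0. -0.  0.] shift(now axes) [-0.5  1.3 -1.3] shift(goal axes) [-0.5  1.3 -1.3]
wrist upper_guide 0.77 [527.1 252.1 127.3] [282.  203.6]
wrist lower_guide 0.68 [522.9 251.5  76.1] [281.2 189. ]
wrist punch 0.94 [522.3 251.4 149. ] [281.3 203.6]
scene upper_guide 0.62 [523.3 246.4 133.1] [362.8 182.5]
scene lower_guide 0.63 [521.1 246.8  74.7] [360.8 197.5]
scene punch 0.6 [520.6 249.4 147.8] [363.5 178. ]
top upper_guide 0.71 [522.2 253.4 132.5] [185.6 211.6]
top lower_guide 0.65 [519.1 250.3  72.2] [190.5 215.8]
top punch 0.6 [ 657.6 -243.     1.8] [333.9 169.8]
```

View pics/wrist14.png

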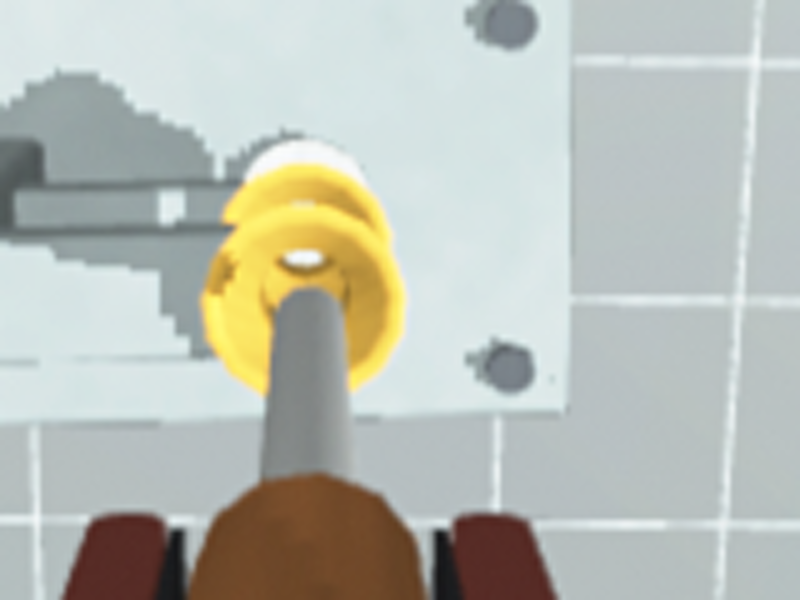

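View pics/scene14.png

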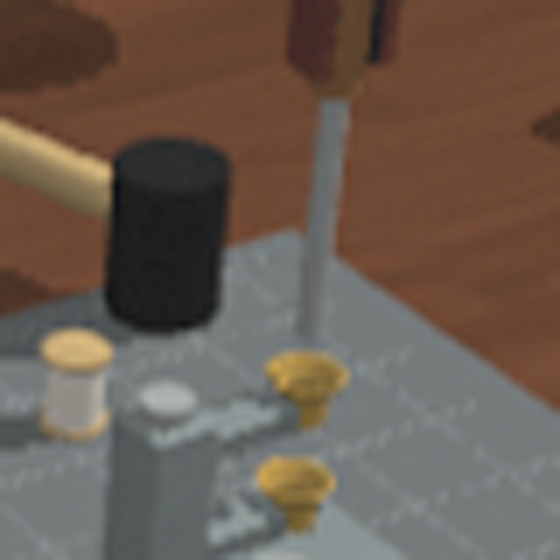

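View pics/top14.png

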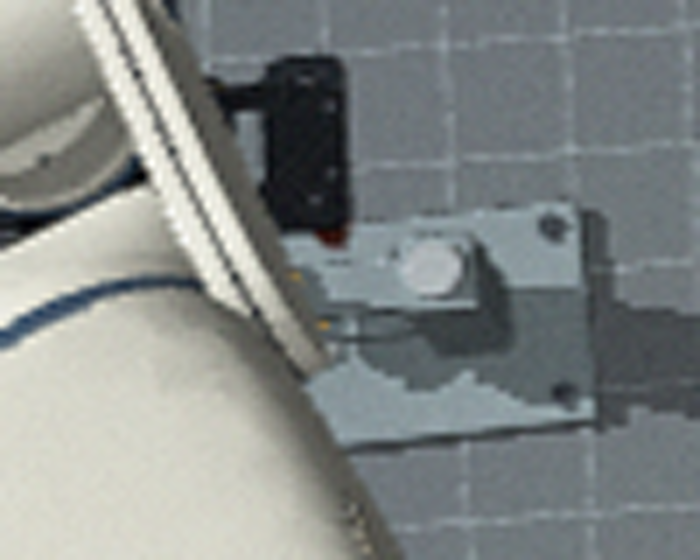

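```bash
python3 - <<'E'
from h import *
import pickle
np.set_printoptions(precision=2,suppress=True)
im=pickle.load(open('wrist14.pkl','rb'))
print('guide',ray(im,280.8,199.8,132),'tip',ray(im,281.0,200.8,148),'bore bottom/die glimpse',ray(im,280.5,191.5,20))
im=pickle.load(open('scene14.pkl','rb'))
print('guide',ray(im,320+307/7,130+372/7,132),'tip',ray(im,320+309/7,130+338/7,148),'shaft top',ray(im,320+334/7,130+100/7,273))
im=pickle.load(open('wrist13.pkl','rb'));print('guide',ray(im,303.5,201,132))
E
```

```text
guide [522.57 250.99 132.  ] tip [520.04 251.12 148.  ] bore bottom/die glimpse [536.1  250.85  20.  ]
guide [526.46 248.38 132.  ] tip [523.42 249.92 148.  ] shaft top [531.   242.65 273.  ]
guide [522.68 251.89 132.  ]
```

```bash
python3 -m handwheel '[[[0,0,0],[0,1.5,0],0],[[0,0,0],[-0.5,1,2],0],[[0,0,0],[0,0,3],0],[[0,0,0],[0,0,3],0],[[0,0,0],[0,0,3],0],[[0,0,0],[0,0,3],0],[[0,0,0],[0,0,1],0],[[0,0,0],[0,0,0],0],[[0,0,0],[0,0,0],0],[[0,0,0],[0,0,0],0]]'; python3 - <<'E'
from h import *
togo([524.5,249.3,180],90)
import pickle
for n in ('wrist','scene'):
    im=ctrl.get_image(n);pickle.dump(im,open(n+'15.pkl','wb'))
    save(im,n+'15',(220,140,380,260) if n=='wrist' else (320,130,400,210),5 if n=='wrist' else 7)
E
```

```text
t: 27.0
ee_pos: [524.6, 249.4, 276.2]
orientation: [-2.209, -2.229, 0.002]
ft_force: [-0.2, -0.4, -1.2]
width: 23.5
t 27.0 ee [524.6 249.4 276.2] jaw 90.5 w 23.5 F [-0.2 -0.4 -1.2] q [ 0.42  0.31  1.69  0.    1.15 -1.16]
turn [-0.003 -0.001  0.009] shift(now axes) [-0.2  0.2 96.2] shift(goal axes) [-0.1 -0.1 96.2]
```

View pics/wrist15.png

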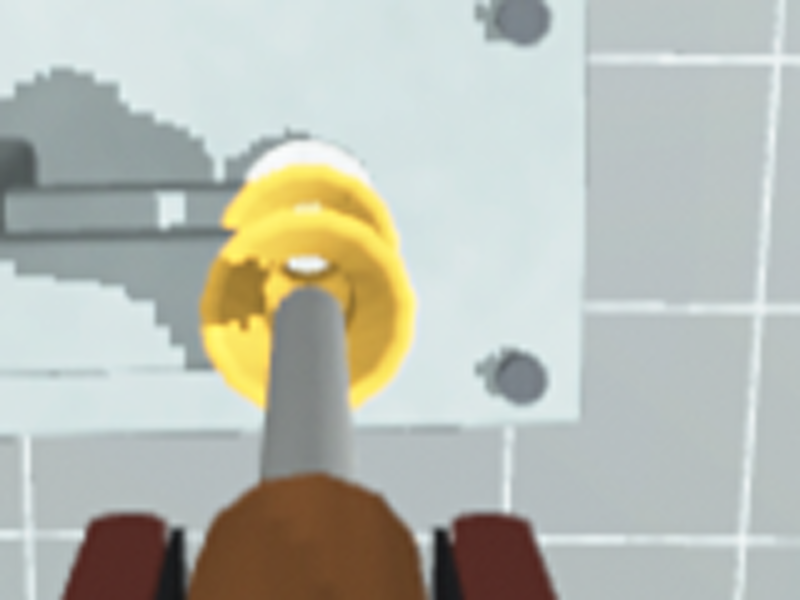

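View pics/scene15.png

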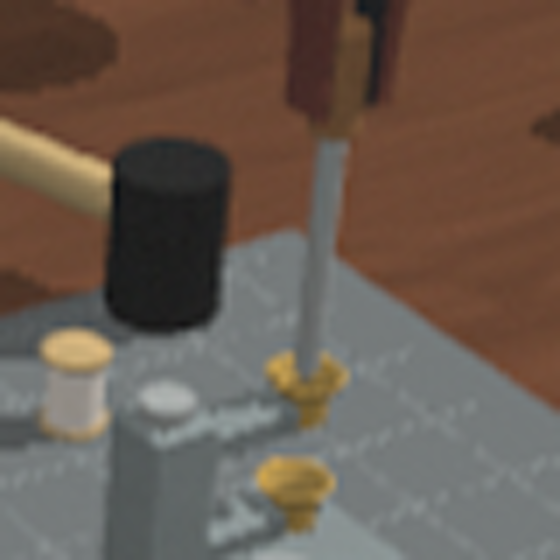

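The tip is at the mouth, centred in the flare: ring centre about (308,307) and tip about (309,308) in the wrist crop. I'll descend, watching the force.

```bash
python3 -m handwheel '[[[0,0,0],[0,0,2],0],[[0,0,0],[0,0,3],0],[[0,0,0],[0,0,3],0],[[0,0,0],[0,0,3],0],[[0,0,0],[0,0,3],0],[[0,0,0],[0,0,1],0],[[0,0,0],[0,0,0],0],[[0,0,0],[0,0,0],0],[[0,0,0],[0,0,0],0],[[0,0,0],[0,0,0],0]]'; python3 - <<'E'
from h import *
togo([524.5,249.3,180],90)
import pickle
for n in ('wrist','scene'):
    im=ctrl.get_image(n)
    save(im,n+'16',(220,140,380,260) if n=='wrist' else (320,130,400,210),5 if n=='wrist' else 7)
E
```

```text
t: 27.93
ee_pos: [524.7, 249.5, 259.7]
orientation: [-2.209, -2.23, 0.001]
ft_force: [0.4, -0.4, -1.6]
width: 23.4
t 27.93 ee [524.7 249.5 259.7] jaw 90.5 w 23.4 F [ 0.4 -0.4 -1.6] q [ 0.42  0.33  1.7   0.    1.11 -1.16]
turn [-0.003 -0.002  0.009] shift(now axes) [-0.3  0.1 79.7] shift(goal axes) [-0.2 -0.2 79.7]
```

View pics/wrist16.png

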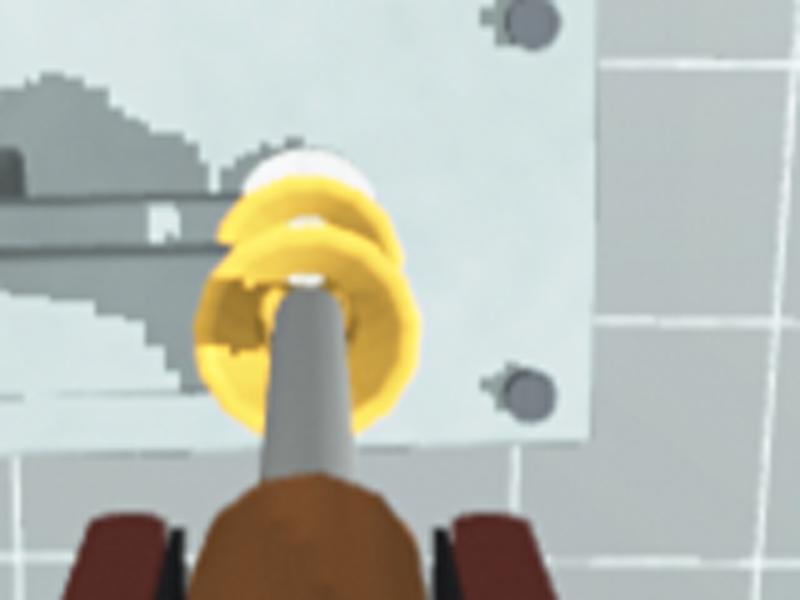

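View pics/scene16.png

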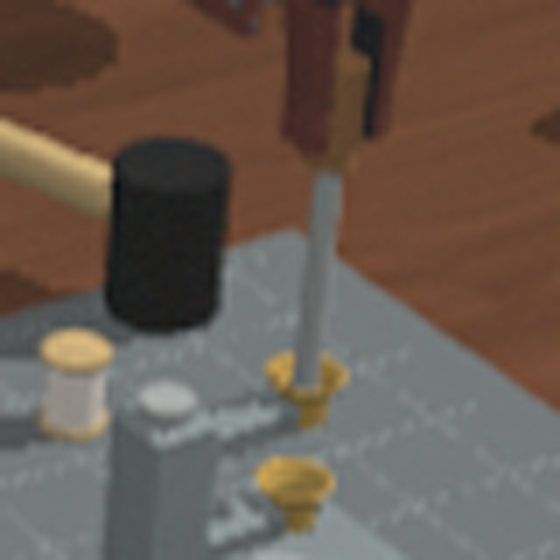

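No side force, and the tip is in the bore. Continuing down.

```bash
python3 -m handwheel '[[[0,0,0],[0,0,3],0],[[0,0,0],[0,0,4],0],[[0,0,0],[0,0,4],0],[[0,0,0],[0,0,4],0],[[0,0,0],[0,0,4],0],[[0,0,0],[0,0,2],0],[[0,0,0],[0,0,0],0],[[0,0,0],[0,0,0],0],[[0,0,0],[0,0,0],0],[[0,0,0],[0,0,0],0]]'; python3 - <<'E'
from h import *
togo([524.5,249.3,180],90)
for n in ('wrist','scene'):
    im=ctrl.get_image(n)
    save(im,n+'17',(220,140,380,260) if n=='wrist' else (320,130,400,210),5 if n=='wrist' else 7)
E
```

```text
t: 28.87
ee_pos: [524.4, 249.5, 236.0]
orientation: [-2.209, -2.229, 0.002]
ft_force: [-0.3, -0.0, -1.4]
width: 23.4
t 28.87 ee [524.4 249.5 236. ] jaw 90.5 w 23.4 F [-0.3 -0.  -1.4] q [ 0.42  0.35  1.72  0.    1.07 -1.16]
turn [-0.003 -0.001  0.009] shift(now axes) [-0.3  0.3 56. ] shift(goal axes) [-0.2  0.1 56. ]
```

View pics/wrist17.png

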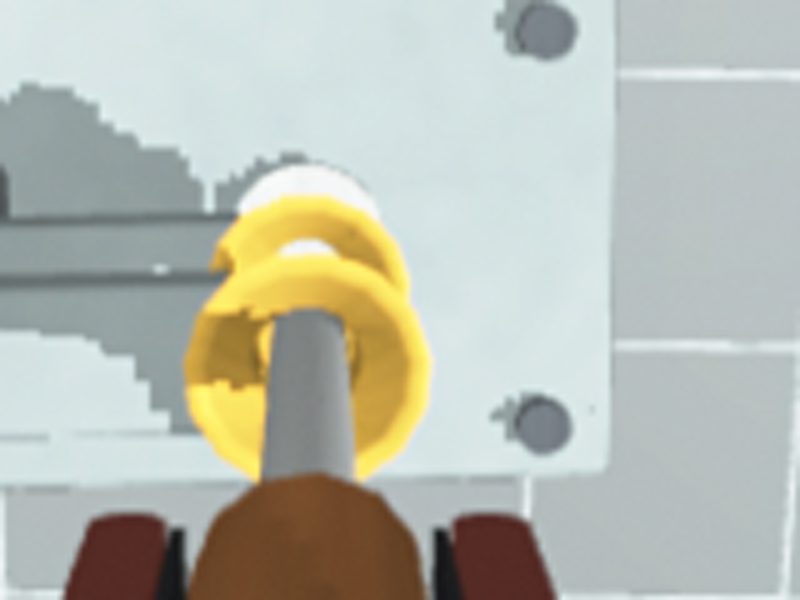

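View pics/scene17.png

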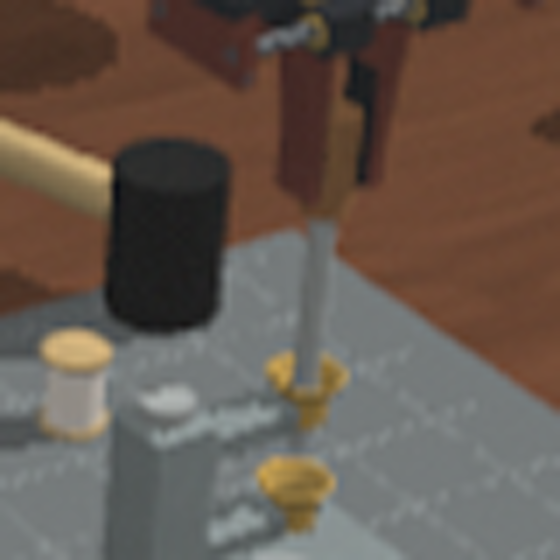

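The scene crop shows the shaft tip emerging below the upper guide at (303,435), in line with the lower one. Force is still nil, so I'm continuing.

```bash
python3 -m handwheel '[[[0,0,0],[0,0,3],0],[[0,0,0],[0,0,4],0],[[0,0,0],[0,0,4],0],[[0,0,0],[0,0,4],0],[[0,0,0],[0,0,4],0],[[0,0,0],[0,0,2],0],[[0,0,0],[0,0,0],0],[[0,0,0],[0,0,0],0],[[0,0,0],[0,0,0],0],[[0,0,0],[0,0,0],0]]'; python3 - <<'E'
from h import *
togo([524.5,249.3,180],90)
im=ctrl.get_image('scene');save(im,'scene18',(320,130,400,210),7)
E
```

```text
t: 29.8
ee_pos: [524.4, 249.5, 212.7]
orientation: [-2.209, -2.229, 0.002]
ft_force: [-0.0, -1.2, -1.4]
width: 24.1
t 29.8 ee [524.4 249.5 212.7] jaw 90.5 w 24.1 F [-0.  -1.2 -1.4] q [ 0.42  0.38  1.74  0.    1.02 -1.16]
turn [-0.003 -0.001  0.009] shift(now axes) [-0.3  0.2 32.7] shift(goal axes) [-0.2  0.1 32.7]
```

View pics/scene18.png

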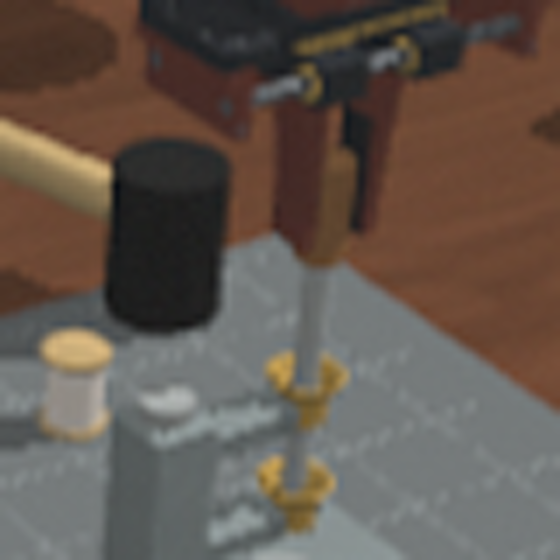

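The tip is in the lower funnel. About 32 mm more to go.

```bash
python3 -m handwheel '[[[0,0,0],[0,0,3],0],[[0,0,0],[0,0,4],0],[[0,0,0],[0,0,4],0],[[0,0,0],[0,0,4],0],[[0,0,0],[0,0,4],0],[[0,0,0],[0,0,4],0],[[0,0,0],[0,0,3],0],[[0,0,0],[0,0,0],0],[[0,0,0],[0,0,0],0],[[0,0,0],[0,0,0],0]]'; python3 - <<'E'
from h import *
togo([524.5,249.3,180],90)
im=ctrl.get_image('scene');save(im,'scene19',(320,150,400,230),7)
E
```

```text
t: 30.68
ee_pos: [524.2, 249.5, 183.6]
orientation: [-2.209, -2.229, 0.003]
ft_force: [1.2, -0.2, -1.6]
width: 23.2
t 30.68 ee [524.2 249.5 183.6] jaw 90.5 w 23.2 F [ 1.2 -0.2 -1.6] q [ 0.42  0.42  1.76  0.    0.96 -1.16]
turn [-0.004 -0.001  0.009] shift(now axes) [-0.2  0.3  3.6] shift(goal axes) [-0.2  0.3  3.6]
```

View pics/scene19.png

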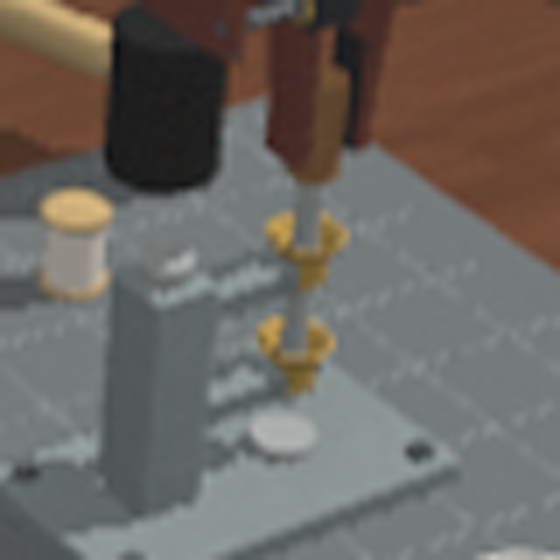

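```bash
python3 -m handwheel '[[[0,0,0],[0,0,1.5],0],[[0,0,0],[0,0,1],0],[[0,0,0],[0,0,0],0],[[0,0,0],[0,0,0],0],[[0,0,0],[0,0,0],0],[[0,0,0],[0,0,0],0],[[0,0,0],[0,0,0],0],[[0,0,0],[0,0,0],0],[[0,0,0],[0,0,0],0],[[0,0,0],[0,0,0],0]]'; python3 - <<'E'
from h import *
np.set_printoptions(precision=1,suppress=True)
togo([524.5,249.3,180],90); print(np.abs(ctrl.get_obs()['qvel']).max())
for n in ('scene','wrist'):
    im=ctrl.get_image(n)
    save(im,n+'20',(250,140,400,250) if n=='scene' else None,5 if n=='scene' else 1)
    for q in ['mallet','punch','peg_top']:
        for r in ctrl.spot_point(im,q)[:2]: print(n,q,round(r['score'],2),cam2w(im,r['position']))
im=ctrl.get_image('scene');save(im,'scene20b',(340,170,385,215),13)
E
```

```text
t: 31.57
ee_pos: [524.8, 249.8, 182.0]
orientation: [-2.209, -2.23, -0.001]
ft_force: [-0.1, -0.4, -1.8]
width: 23.2
t 31.57 ee [524.8 249.8 182. ] jaw 90.5 w 23.2 F [-0.1 -0.4 -1.8] q [ 0.4  0.4  1.8  0.   1.  -1.2]
turn [-0. -0.  0.] shift(now axes) [-0.5 -0.3  2. ] shift(goal axes) [-0.5 -0.3  2. ]
0.0018579441441786218
scene mallet 0.8 [261.9 361.6  -6.4]
scene mallet 0.69 [517.6  15.   -1.5]
scene punch 0.62 [ 655.8 -248.2    0.7]
scene punch 0.45 [526.  250.5  38. ]
scene peg_top 0.37 [527.7 167.6 146.6]
wrist mallet 0.58 [514.7  10.6  -1.9]
wrist mallet 0.29 [763.5   1.3  -1.7]
wrist punch 0.73 [527.2 252.4  33.9]
wrist peg_top 0.75 [527.7 170.4 148.3]
```

View pics/scene20.png

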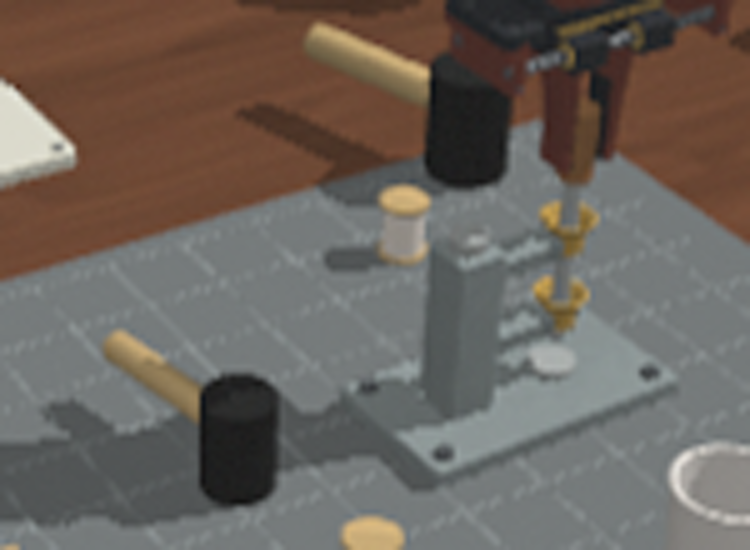

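View pics/scene20b.png

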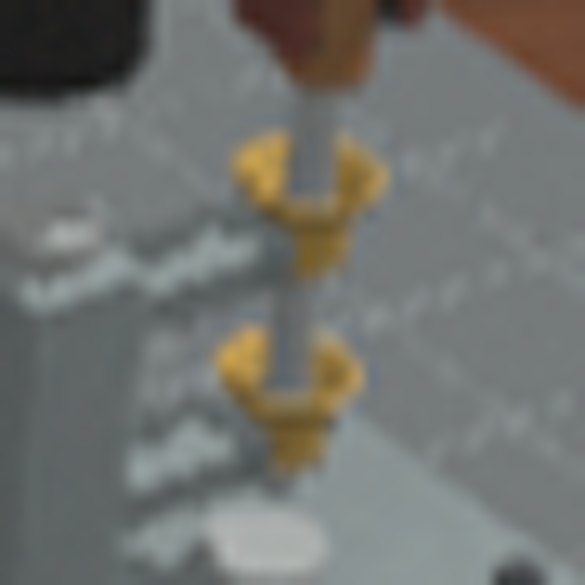

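The shaft passes through both guides and its tip shows just below the lower one, at about z 36 (roughly 16 mm above the die). The arm is still with no side force, the mallet stands clear and the peg is seated. Handing in.

```bash
python3 -c "
from h import *
print(ctrl.close_job()); togo([524.5,249.3,180],90)"
```

```text
the job is handed in; nothing more can be done
None
the job is handed in; nothing more can be done
```

The job is done and handed in at about 32 s of the 61 s allowed. The hand-in gives no verdict, so whether it passed isn't confirmed.

**Lock peg and mallet:** I gripped the smaller mallet by its head and pressed the lock peg down until it hit a hard stop. At that point the wrist force was about 35 N and the mallet face was about 144 mm above the table. I then stood the mallet back on its face at about (515, 11) mm, clear of the stand.

**Long punch:** I took it from the middle socket and threaded it through the upper and then the lower guide, with no noticeable side force.

**Last checks:**
- **Punch:** it was gripped at a width of 23.2 mm and the arm was at rest. The tip was about 36 mm above the table by arm position, roughly 16 mm above the die. The networks put it at 34 to 38 mm.
- **Mallet:** it looked upright in the scene picture, with nothing touching it.
- **Peg:** its head looked seated on the column. The networks put its top at 147 to 148 mm in the last pictures, against 142 to 144 mm earlier and 145 mm when home. That is within their error of about 4 mm.
- **Everything else:** the bystanders, short punches and look-alikes looked untouched in the pictures, though I did not measure their positions again.

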